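# Put the cell-assembly tools back in their shadow trays

## Robot

A 6-joint arm with a two-finger parallel gripper is mounted at the origin on the work surface. World frame = base frame: x ahead of the robot, y to its left, z up, the work surface at z = 0. Lengths are in mm, angles in rad, forces in N, time in s.
With the tool pointing down it reaches from about 275 to 1000 mm from the base axis. Payload 8.4 kg.
Tool frame: the origin (TCP) lies at the centre of the arm's flange, where the gripper is bolted on; the fingertips stand 173 mm ahead of it and the grasp point (between the pads) lies 155 mm ahead of it (r.nose_length is the distance from the TCP to the fingertips, in mm); z points along the fingers, y is the direction in which the jaws open and shut (so a half turn about z gives the same grasp; the last joint's range is limited). The gripper opens to 85 mm and grips with 20 to 120 N. Pads are 22 mm wide; open, the fingers measure 114 mm over their backs; the gripper's body (76 mm by 85 mm) begins 54 mm behind the grasp point. The pads swing forward as they close: fully open they stand 13 mm farther back than shut.
Start: joints at [1.156, 0.353, 1.633, -0, 1.155, -0.002], TCP at [250.734, 572.505, 404.681] pointing down, gripper open.
Joint ranges: [-2.63, 2.63], [-0.92, 2.1], [0.06, 2.66], [-1.3, 4.44], [0, 2.69], [-3.02, 3.02]. Speed limits (rad/s): [2.22, 2.22, 2.79, 3.14, 3.14, 3.14].

## Interface

Orientations are given as [roll, pitch, yaw] about the fixed x, y, z axes, in that order (R = Rz(yaw) Ry(pitch) Rx(roll)).
In Python, from rig import r, grab_frame, workorder gives the robot as it stands.
- The arm moves only by the tool carry_out, never from a script. Its argument "steps" is a list that holds one entry, the list of rows, each a list of 5 numbers: the opening in per cent of the stroke, from 0 (shut) to 100 (fully open), then the shift along the tool's x, y, z in m, then the turn about the tool's z in degrees. In form: [[[jaw, x, y, z, spin], ...]]. A call has 1 to 8 rows; each row is the pose to reach, as a shift and turn from the pose measured when the call began, along the tool's axes at that moment; what a row does not reach only later rows make up. A row lasts 1/10 s, in which the tool goes at most 50 mm and 8.59 degrees, less where a joint would pass 70% of its speed; a pose out of reach is approached as far as the arm can. A call with a gripper value outside its range is refused whole. The fingers move at their own pace and stop on an object; "squeeze" is the grip in N (left out, the last holds). Time passes only in rows, so rows that repeat a pose let the fingers close. It gives the time, the measured TCP pose, the force and the opening at its end, in the units of the state.
- r.sense(): the state, without advancing time (a new reading comes with each control period).
- grab_frame(name): name is "scene" or "top" or "wrist"; returns a dict with "image" (384x512x3 uint8, red, green, blue), "intrinsics" (3x3 intrinsics, pixels), "D" ([k1, k2, p1, p2, k3] as OpenCV has them; the pictures are not rectified), "eye" and "rotation" of the camera in the world; the wrist camera has in their place "T_tool_cam" (4x4, takes a point from camera to tool coordinates, whose origin is the TCP and whose axes are the flange's). Camera axes: x right, y up, looking along -z (the intrinsics and any distortion apply to the point x, -y, -z); pixel columns grow to the right and rows downward; lengths in mm; the calibration is good to about 2 mm. A picture is of the moment at which its call begins: read the wrist's pose just before it. There is no depth.
- workorder.sign_off(): hands the job in, once; it reports no verdict.
The state is a dict: "clock": time; "qpos": joint angles; "qvel": joint speeds; "joint_efforts": joint torques, N m; "eef_pos": TCP position; "tcp_rot": TCP orientation; "contact_force": force on the tool from outside, world axes, zero at the start; "wrist_torque": the same for the moment, N m; "opening": opening from 0.0 (shut) to 1.0 (fully open).
Only numpy, scipy, OpenCV 4.12 (cv2) and the standard library are available. Lean on these libraries where they do the work, as an engineer would, in place of code of your own. Each camera call takes 0.05 s, during which the arm holds its last target.

## Task

The test cell is bolted up, so put away the four hand tools lying on the lab bench: lay the large spanner, the small spanner, the scraper and the caliper each in the foam tray cut out for it, head in the wide end, so that every tool lies flat on the bottom of its own pocket. Leave the bolted test cell and the roll of thread tape where they are.

Things in the scene. Friction and masses are not known exactly. Their poses are not given: they have to be found in the camera images.
- spanner_large_mid (a point): Large single-ended open-jaw spanner, steel, 187 mm long (from x = -95 to +92). Handle 18 mm wide and 10 mm thick; head 44 mm wide, 12 mm thick, from x = +34 to +92. About 0.24 kg. Origin: on its centre line where it is best gripped, half-way up. x runs to the head end, z up. Lies flat.
- spanner_small_mid (a point): Small single-ended open-jaw spanner, steel, 130 mm long (from x = -52 to +78). Handle 12 mm wide and 10 mm thick; head 34 mm wide, 12 mm thick, from x = +33 to +78. About 0.09 kg. Origin: on its centre line where it is best gripped, half-way up. x runs to the head end, z up. Lies flat.
- scraper_mid (a point): Flat scraper, black plastic handle and steel blade, 201 mm long (from x = -96 to +105). Handle 22 mm wide and 14 mm thick; blade 50 mm wide and 4 mm thick at the head end, from x = +50 to +105. About 0.10 kg. Origin: on its centre line where it is best gripped, half-way up. x runs to the head end, z up. Lies flat.
- caliper_mid (a point): Closed sliding caliper, steel, 177 mm long (from x = -90 to +87). Beam 16 mm wide and 8 mm thick; slider 26 mm wide and 11 mm thick from x = +33 to +73; jaws (the head) from x = +63 to +87, reaching 39 mm to the +y side (long jaws) and 19 mm to the -y side. About 0.14 kg. Origin: on its centre line where it is best gripped, half-way up. x runs to the head end, z up. Lies flat.
- tray_spanner_large_pocket (a point): Fixed black foam tray, blue floor (4 mm thick) with the tool's black silhouette, top 12 mm over the bench. Handle slot at -x, wide head pocket at +x; between, a 50 mm finger channel open at the sides. Origin mid-channel: the tool's origin when seated, axes alike; 8 mm play. For the large spanner: tray 217 x 74 mm, slot 34 mm wide, head pocket 60 mm wide to x = +100. Origin 9 mm above the bench.
- tray_spanner_small_pocket (a point): Fixed black foam tray, blue floor (4 mm thick) with the tool's black silhouette, top 12 mm over the bench. Handle slot at -x, wide head pocket at +x; between, a 50 mm finger channel open at the sides. Origin mid-channel: the tool's origin when seated, axes alike; 8 mm play. For the small spanner: the shortest tray, 160 x 64 mm, slot 28 mm wide, head pocket 50 mm wide to x = +86. Origin 9 mm above the bench.
- tray_scraper_pocket (a point): Fixed black foam tray, blue floor (4 mm thick) with the tool's black silhouette, top 12 mm over the bench. Handle slot at -x, wide head pocket at +x; between, a 50 mm finger channel open at the sides. Origin mid-channel: the tool's origin when seated, axes alike; 8 mm play. For the scraper: the longest tray, 231 x 80 mm, slot 38 mm wide, head pocket 66 mm wide to x = +113. Origin 11 mm above the bench.
- tray_caliper_pocket (a point): Fixed black foam tray, blue floor (4 mm thick) with the tool's black silhouette, top 12 mm over the bench. Handle slot at -x, wide head pocket at +x; between, a 50 mm finger channel open at the sides. Origin mid-channel: the tool's origin when seated, axes alike; 8 mm play. For the caliper: lopsided, 207 x 88 mm, slot 32 mm wide, head pocket y = -27 to +47 (long jaws), to x = +95. Origin 8 mm above the bench.
- test_cell_mid (a point): Bystander: square bolted test cell, two steel plates with a black one between, 80 x 80 x 42 mm with two short white ports on top (54 mm in all). Origin 21 mm above its underside. Leave it alone.
- tape_roll_mid (a point): Bystander: roll of white thread tape lying flat, 56 mm across, 20 mm high, hole 32 mm. Origin at its centre. Leave it alone.

How it is judged:
By the outcome, as a careful person would: the job done as asked, in the order asked, and still so for the second after the job is handed in, with the robot touching nothing.
It also fails if it takes over 128 s, if anything falls off the work surface, if the arm or the gripper's body presses on something with over 40 N, if the wrist force passes 120 N, or if a joint passes its speed limit or range.

## Working session

There is one attempt and no reset: what is moved stays moved. The work goes in short steps, Python scripts to look and compute and a tool call to move; the robot and the scene stay as the last step left them, time stands still between calls to the robot, and variables do not carry over. Pictures are saved under pics/ and viewed, and the job is handed in when it is done.

Besides the shell and the picture viewer there is one more tool, called after ">>>" by a JSON object that holds its "method" and its "body", one argument or row to a line. carry_out: Moves the arm, as the interface text tells. Its arguments: {"type":"object","properties":{"steps":{"type":"array","items":{"type":"array","items":{"type":"array","items":{"type":"number"}}}},"squeeze":{"type":"number"}},"required":["steps"]}

```bash
ls; mkdir -p pics
python3 - <<'E'
from rig import r, grab_frame, workorder
import cv2
print(r.sense())
for n in ["scene","top","wrist"]:
    f=grab_frame(n); cv2.imwrite(f"pics/{n}0.png",f["image"][:,:,::-1])
    print(n,{k:v for k,v in f.items() if k!="image"})
E
```

```text
pics
{'clock': 0.0, 'qpos': array([ 1.15560874e+00,  3.53637243e-01,  1.63413043e+00,  5.15073374e-06,
        1.15518068e+00, -2.42138699e-03]), 'qvel': array([ 0.00014492, -0.00040138, -0.00106547,  0.00132543,  0.00045449,
        0.00014229]), 'joint_efforts': array([-3.61460887e-03, -6.05242753e+01, -3.42061973e+01, -3.23421191e-04,
        9.34102776e-03, -9.40749942e-05]), 'eef_pos': array([250.63355852, 572.29222447, 403.96990916]), 'tcp_rot': array([-3.14023697e+00, -7.99205985e-06,  2.72882437e+00]), 'contact_force': array([-0.51303811,  0.12881295,  0.10656896]), 'wrist_torque': array([-0.01312565,  0.05373002, -0.01744516]), 'opening': 0.9986940047150138}
scene {'intrinsics': array([[348.69216245,   0.        , 253.54590805],
       [  0.        , 348.69216245, 190.00678526],
       [  0.        ,   0.        ,   1.        ]]), 'D': array([-0.07917398,  0.        ,  0.        ,  0.        ,  0.        ]), 'eye': array([1120.63053875, -128.70870614,  694.36028303]), 'rotation': array([ 0.77499452, -0.00204977,  1.34589848])}
top {'intrinsics': array([[395.63054341,   0.   
[... 231 characters left out ...]
9,    6.26406472, 1177.44272767]), 'rotation': array([ 0.22364049,  0.00238268, -1.52176159])}
wrist {'intrinsics': array([[286.56872983,   0.        , 259.72331651],
       [  0.        , 286.56872983, 188.4648486 ],
       [  0.        ,   0.        ,   1.        ]]), 'D': array([0.00498581, 0.        , 0.        , 0.        , 0.        ]), 'T_tool_cam': array([[-5.24900675e-05,  9.48264583e-01,  3.17481145e-01,
         8.01981773e+01],
       [ 9.99999998e-01,  5.58945869e-05, -1.61518168e-06,
        -1.18491809e+00],
       [-1.92770970e-05,  3.17481144e-01, -9.48264585e-01,
         3.04007512e+01],
       [ 0.00000000e+00,  0.00000000e+00,  0.00000000e+00,
         1.00000000e+00]])}
```

View pics/top0.png

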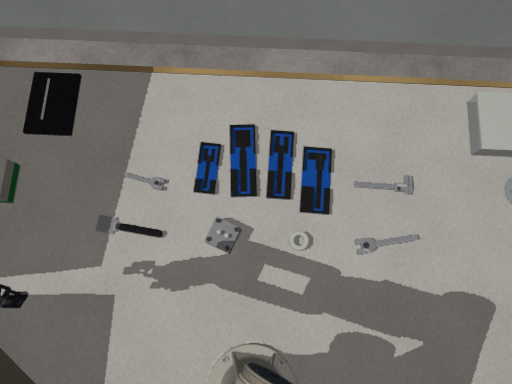

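View pics/scene0.png

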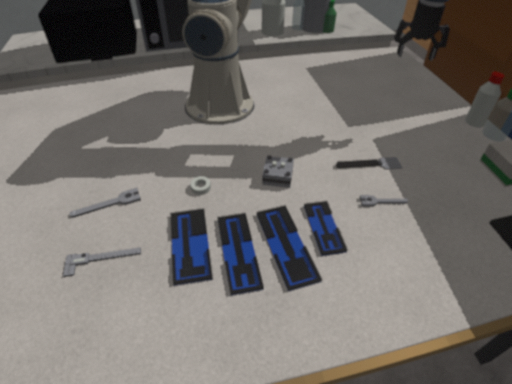

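View pics/wrist0.png

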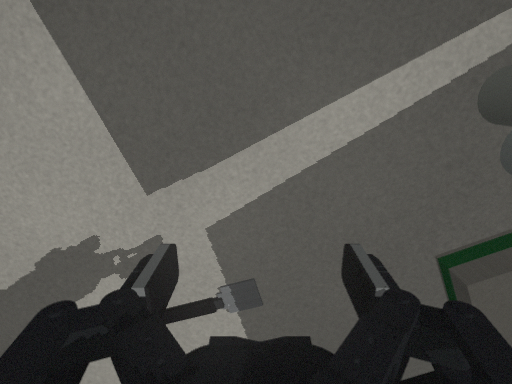

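```bash
cat > h.py <<'E'
import numpy as np, cv2
from scipy.spatial.transform import Rotation as Ro
from rig import r, grab_frame, workorder
def campose(f, st=None):
    if 'T_tool_cam' in f:
        R=Ro.from_euler('xyz',st['tcp_rot']).as_matrix(); T=f['T_tool_cam']
        return R@T[:3,:3], R@T[:3,3]+st['eef_pos']
    return Ro.from_euler('xyz',f['rotation']).as_matrix(), np.array(f['eye'])
def pix2plane(f,px,z,st=None):
    R,e=campose(f,st)
    u=cv2.undistortPoints(np.array(px,float).reshape(-1,1,2),f['intrinsics'],f['D']).reshape(-1,2)
    d=np.c_[u[:,0],-u[:,1],-np.ones(len(u))]@R.T
    t=(z-e[2])/d[:,2]
    return e+d*t[:,None]
def proj(f,P,st=None):
    R,e=campose(f,st)
    c=(np.atleast_2d(P)-e)@R; c=c*[1,-1,-1]
    return cv2.projectPoints(c,np.zeros(3),np.zeros(3),f['intrinsics'],f['D'])[0].reshape(-1,2)
E
python3 - <<'E'
from h import *
f=grab_frame("top"); im=f["image"][:,:,::-1]
cv2.imwrite("pics/top_z.png",cv2.resize(im[110:260,90:350],None,fx=3,fy=3,interpolation=cv2.INTER_CUBIC))
cv2.imwrite("pics/top_z2.png",cv2.resize(im[160:270,330:440],None,fx=5,fy=5,interpolation=cv2.INTER_CUBIC))
px=[[208,167],[243,160],[281,165],[316,180],[158,183],[105,225],[408,184],[368,245],[223,235],[300,241]]
print(pix2plane(f,px,5).round())
g=grab_frame("scene")
px=[[199,186],[278,170],[371,201],[130,196]]
print(pix2plane(g,px,5).round())
E
```

```text
[[ 630.  165.    5.]
 [ 657.   58.    5.]
 [ 647.  -60.    5.]
 [ 604. -169.    5.]
 [ 571.  314.    5.]
 [ 434.  460.    5.]
 [ 605. -450.    5.]
 [ 413. -325.    5.]
 [ 422.  105.    5.]
 [ 415. -124.    5.]]
[[ 414. -122.    5.]
 [ 399.  112.    5.]
 [ 574.  324.    5.]
 [ 410. -313.    5.]]
```

View pics/top_z.png

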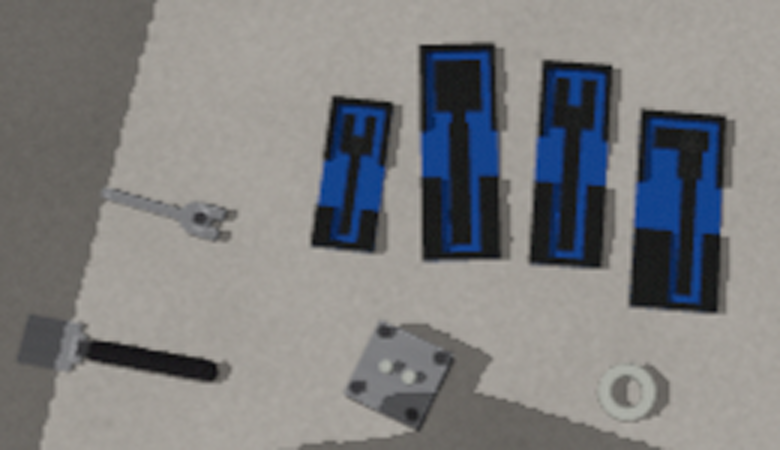

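View pics/top_z2.png

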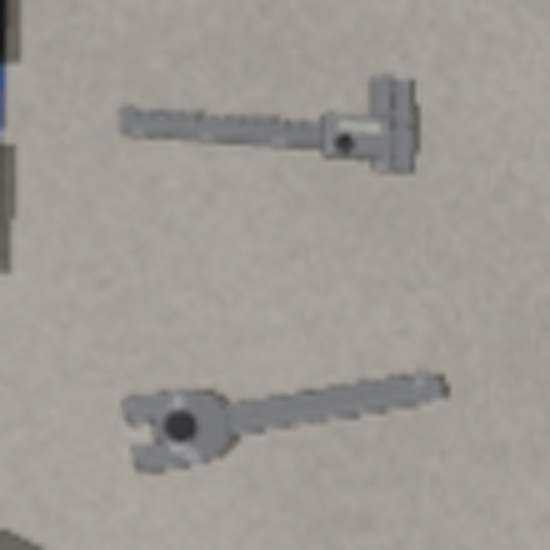

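```bash
cat > trays.py <<'E'
from h import *
def rects(f,z,st=None,blk=70):
    im=f["image"].astype(int); mx=im.max(2)
    blue=((im[:,:,2]-im[:,:,0])>50).astype(np.uint8)
    m=((mx<blk)|(blue>0)).astype(np.uint8)
    out=[]
    n,l,s,c=cv2.connectedComponentsWithStats(m)
    for i in range(1,n):
        nb=(blue[l==i]).sum()
        if nb<100: continue
        mm=(l==i).astype(np.uint8)
        cs=max(cv2.findContours(mm,0,cv2.CHAIN_APPROX_NONE)[0],key=cv2.contourArea)
        P=pix2plane(f,cs.reshape(-1,2),z,st)
        rc=cv2.minAreaRect(P[:,:2].astype(np.float32))
        out.append((rc,s[i]))
    return out
if __name__=="__main__":
    for n in ["top","scene"]:
        f=grab_frame(n)
        print(n)
        for z in [12]:
            for rc,s in rects(f,z): print(np.round(rc[0],1),np.round(rc[1],1),round(rc[2],1),s)
E
python3 trays.py
```

```text
top
[656.9  58.9] [229.7  78.6] 4.5 [ 230  125   27   72 1775]
[649.3 -56.5] [ 72.9 216.8] 88.9 [ 267  130   27   69 1548]
[627.  166.4] [ 63.4 159.2] 86.6 [ 194  142   27   52 1013]
[ 604.6 -167.3] [ 87.4 206.3] 87.6 [ 300  147   32   67 1832]
scene
[632.6 163.9] [ 64.7 161.6] 86.6 [ 304  202   42   53 1111]
[662.   56.6] [230.8  80.6] 4.5 [ 257  207   64   84 2436]
[ 610.  -167.9] [ 85.9 208.2] 87.5 [ 171  210   41   75 2321]
[654.4 -58.2] [ 72.  217.8] 88.8 [ 218  214   45   81 2168]
```

```bash
cat >> h.py <<'E'
def go(xyz,yawdeg):
    s=r.sense(); R=Ro.from_euler('xyz',s['tcp_rot']).as_matrix()
    d=R.T@(np.array(xyz,float)-s['eef_pos'])/1000
    dy=(yawdeg-np.degrees(s['tcp_rot'][2])+180)%360-180
    print('shift m',d.round(4),'spin',round(-dy,1),'rows',round(max(np.linalg.norm(d)/.05,abs(dy)/8.59),1),'clock',round(s['clock'],2),'pos',s['eef_pos'].round(1),'rot',np.degrees(s['tcp_rot']).round(2),'F',s['contact_force'].round(1),'open',round(s['opening'],3),'q6',s['qpos'][5].round(2))
E
python3 - <<'E'
from h import *
f=grab_frame("top")
px=[[355,246],[419.6,237],[412,185.5],[354,184.5],[166,185],[125,174],[97,223],[166,235]]
P=pix2plane(f,px,5)
for i in range(0,8,2):
    a,b=P[i],P[i+1]; d=a-b
    print(a.round(),b.round(),np.linalg.norm(d).round(),np.degrees(np.arctan2(d[1],d[0])).round(1))
m=(P[0]+P[1])/2
go([m[0],m[1],400],98)
E
```

```text
[ 408. -287.    5.] [ 444. -479.    5.] 195.0 100.6
[ 601. -462.    5.] [ 596. -285.    5.] 177.0 -88.2
[566. 289.   5.] [595. 419.   5.] 133.0 -102.5
[439. 485.   5.] [413. 274.   5.] 212.0 83.0
shift m [-0.5437 -0.8045  0.0048] spin 58.4 rows 19.4 clock 0.4 pos [250.7 572.5 404.6] rot [-179.99    0.    156.35] F [ 0.4 -0.3 -0.2] open 1.002 q6 -0.0
```

>>> {"method": "carry_out", "body": {
  "steps": [
    [[100, -0.27, -0.4, 0, 29], [100, -0.27, -0.4, 0, 29], [100, -0.27, -0.4, 0, 29], [100, -0.27, -0.4, 0, 29], [100, -0.27, -0.4, 0, 29], [100, -0.27, -0.4, 0, 29], [100, -0.27, -0.4, 0, 29], [100, -0.27, -0.4, 0, 29]]
  ],
  "squeeze": 50
}}

```text
clock: 1.2
eef_pos: [322.5, 177.3, 404.9]
tcp_rot: [3.141, 0.0, 2.223]
contact_force: [0.8, -1.0, 0.2]
opening: 0.997
```

```bash
python3 -c "
from h import *
go([426,-383,400],100)"
```

```text
shift m [-0.508  -0.258   0.0049] spin 27.4 rows 11.4 clock 1.2 pos [322.5 177.3 404.9] rot [1.7995e+02 2.0000e-02 1.2740e+02] F [ 0.8 -1.   0.2] open 0.997 q6 -0.15
```

>>> {"method": "carry_out", "body": {
  "steps": [
    [[100, -0.508, -0.258, 0.005, 27], [100, -0.508, -0.258, 0.005, 27], [100, -0.508, -0.258, 0.005, 27], [100, -0.508, -0.258, 0.005, 27], [100, -0.508, -0.258, 0.005, 27], [100, -0.508, -0.258, 0.005, 27], [100, -0.508, -0.258, 0.005, 27], [100, -0.508, -0.258, 0.005, 27]]
  ]
}}

```text
clock: 2.0
eef_pos: [394.8, -216.7, 401.6]
tcp_rot: [3.14, 0.0, 1.752]
contact_force: [0.6, 0.4, 0.9]
opening: 0.998
```

```bash
python3 -c "
from h import *
go([426,-383,400],100)"
```

```text
shift m [-0.1692  0.0008  0.0017] spin 0.4 rows 3.4 clock 2.0 pos [ 394.8 -216.7  401.6] rot [1.7990e+02 3.0000e-02 1.0036e+02] F [0.6 0.4 0.9] open 0.998 q6 -0.69
```

>>> {"method": "carry_out", "body": {
  "steps": [
    [[100, -0.169, 0, 0, 0], [100, -0.169, 0, 0, 0], [100, -0.169, 0, 0, 0], [100, -0.169, 0, 0, 0], [100, -0.169, 0, 0, 0]]
  ]
}}

```text
clock: 2.5
eef_pos: [425.3, -385.8, 401.4]
tcp_rot: [3.14, 0.001, 1.749]
contact_force: [1.2, -0.9, 0.7]
opening: 1.003
```

```bash
cat >> h.py <<'E'
def wrist(name):
    s=r.sense(); f=grab_frame("wrist")
    cv2.imwrite(f"pics/{name}.png",f["image"][:,:,::-1]); f['st']=s
    import pickle; pickle.dump(f,open(f"pics/{name}.pkl","wb"))
    print('pos',s['eef_pos'].round(1),np.degrees(s['tcp_rot']).round(2),'open',round(s['opening'],3))
    return f,s
E
python3 -c "
from h import *
wrist('w1')"
```

```text
pos [ 425.3 -385.8  401.4] [1.7988e+02 8.0000e-02 1.0021e+02] open 1.003
```

View pics/w1.png

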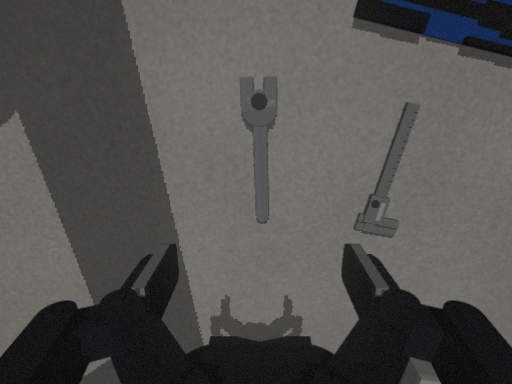

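```bash
cat > tool.py <<'E'
from h import *
import pickle,sys
def toolmask(f,seed,box,k=14,close=3):
    g=cv2.GaussianBlur(cv2.cvtColor(f['image'],cv2.COLOR_RGB2LAB)[:,:,0],(3,3),0).astype(int)
    x0,y0,x1,y1=box
    sub=g[y0:y1,x0:x1]; med=np.median(sub)
    m=(abs(sub-med)>k).astype(np.uint8)
    m=cv2.morphologyEx(m,cv2.MORPH_CLOSE,np.ones((close,close),np.uint8))
    n,l,s,c=cv2.connectedComponentsWithStats(m)
    i=1+np.argmax(s[1:,4])
    mm=np.zeros(g.shape,np.uint8); mm[y0:y1,x0:x1]=(l==i)
    return mm
def measure(f,mm,z,head):
    cs=max(cv2.findContours(mm,0,cv2.CHAIN_APPROX_NONE)[0],key=cv2.contourArea)
    P=pix2plane(f,cs.reshape(-1,2),z,f.get('st'))[:,:2]
    (c,wh,a)=cv2.minAreaRect(P.astype(np.float32))
    h=pix2plane(f,[head],z,f.get('st'))[0,:2]
    if wh[0]<wh[1]: a+=90; wh=wh[::-1]
    a=np.radians(a); u=np.array([np.cos(a),np.sin(a)])
    if u@(h-c)<0: u=-u
    v=np.array([-u[1],u[0]])
    c=np.array(c); t=(P-c)@u; w=(P-c)@v
    print('rect centre',c.round(1),'size',np.round(wh,1),'ang',np.degrees(np.arctan2(u[1],u[0])).round(2))
    # cross-section widths/midlines by filled pixels
    ys,xs=np.nonzero(mm); Q=pix2plane(f,np.c_[xs,ys],z,f.get('st'))[:,:2]
    tq=(Q-c)@u; wq=(Q-c)@v
    for lo in np.arange(-wh[0]/2,wh[0]/2,10):
        k=(tq>=lo)&(tq<lo+10)
        if k.sum()>2: print(int(lo-tq.min()), 'mid %.1f width %.1f'%((wq[k].min()+wq[k].max())/2,np.ptp(wq[k])))
    return c,u,v,Q
def fitline(c,u,v,Q,lo,hi):
    """line through the handle part; lo,hi from tail mm"""
    t=(Q-c)@u; t0=t.min(); k=(t-t0>lo)&(t-t0<hi)
    A=Q[k]; vx,vy,x0,y0=cv2.fitLine(A.astype(np.float32),cv2.DIST_L2,0,.01,.01).ravel()
    d=np.array([vx,vy]); 
    if d@u<0: d=-d
    p=np.array([x0,y0]); s=(Q-p)@d
    ang=np.degrees(np.arctan2(d[1],d[0]))
    print('line ang',ang.round(2),'length',np.ptp(s).round(1))
    return p,d,s.min(),s.max()
E
python3 - <<'E'
from tool import *
f=pickle.load(open('pics/w1.pkl','rb'))
mm=toolmask(f,None,(205,50,320,245))
cv2.imwrite('pics/m1.png',mm*255)
c,u,v,Q=measure(f,mm,5,(259,80))
p,d,a,b=fitline(c,u,v,Q,8,115)
print('origin from tail',p+d*(a+95),'from head',p+d*(b-92))
E
```

```text
rect centre [ 426.1 -384. ] size [192.2  45.4] ang 101.33
0 mid -1.7 width 16.8
10 mid -1.2 width 18.1
20 mid -1.9 width 19.4
30 mid -0.9 width 19.0
40 mid -1.6 width 17.8
50 mid -1.8 width 20.2
60 mid -1.3 width 18.8
70 mid -1.5 width 18.6
80 mid -0.4 width 18.4
90 mid -0.6 width 18.2
100 mid -1.4 width 19.5
110 mid -1.5 width 19.2
120 mid 0.6 width 23.9
130 mid -0.8 width 38.8
140 mid -0.3 width 44.7
150 mid 0.0 width 45.4
160 mid -0.0 width 45.3
170 mid -0.2 width 44.9
180 mid 0.6 width 44.2
190 mid -0.0 width 42.9
line ang 101.8 length 192.2
origin from tail [ 427.33804551 -384.98819262] from head [ 426.2764774  -379.90671775]
```

View pics/m1.png

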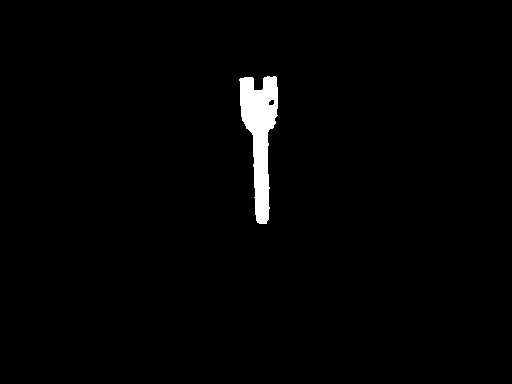

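```bash
python3 -c "
from h import *
go([427,-382.5,176],101.5)"
```

```text
shift m [0.0012 0.0019 0.2253] spin -1.3 rows 4.5 clock 2.55 pos [ 425.  -384.   401.3] rot [179.91  -0.   100.25] F [-0.4 -0.1 -0.5] open 1.002 q6 -0.92
```

>>> {"method": "carry_out", "body": {
  "steps": [
    [[60, 0.0015, 0.0018, 0.15, -1.3], [60, 0.0015, 0.0018, 0.15, -1.3], [60, 0.0015, 0.0018, 0.15, -1.3], [60, 0.0015, 0.0018, 0.18, -1.3], [60, 0.0015, 0.0018, 0.21, -1.3], [60, 0.0015, 0.0018, 0.225, -1.3], [60, 0.0015, 0.0018, 0.225, -1.3]]
  ]
}}

```text
clock: 3.25
eef_pos: [426.3, -380.8, 174.9]
tcp_rot: [-3.141, -0.003, 1.773]
contact_force: [0.3, 0.2, 0.9]
opening: 0.598
```

```bash
python3 -c "
from h import *
wrist('w2')
go([427,-382.5,176],101.5)"
```

```text
pos [ 426.3 -380.8  174.9] [-1.7997e+02 -1.7000e-01  1.0159e+02] open 0.598
shift m [-0.001  -0.0001  0.0003] spin 0.1 rows 0.0 clock 3.3 pos [ 426.8 -381.5  176.3] rot [ 1.7995e+02 -6.0000e-02  1.0158e+02] F [ 0.2 -0.1  1. ] open 0.603 q6 -0.94
```

View pics/w2.png

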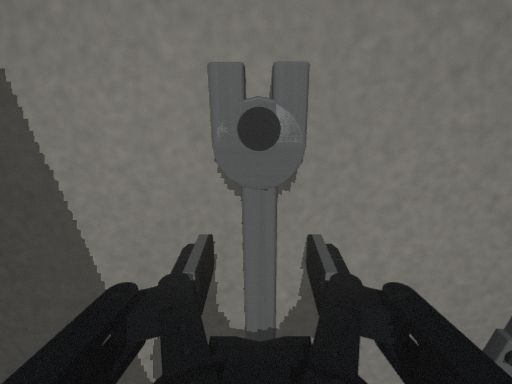

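The spanner's handle (column 260) sits centred between the pads (columns 205 and 320), head ahead. Close and lift.

>>> {"method": "carry_out", "body": {
  "steps": [
    [[0, 0, 0, 0, 0], [0, 0, 0, 0, 0], [0, 0, 0, 0, 0], [0, 0, 0, 0, 0], [0, 0, 0, 0, 0], [0, 0, 0, 0, 0], [0, 0, 0, -0.02, 0], [0, 0, 0, -0.04, 0]]
  ],
  "squeeze": 60
}}

```text
clock: 4.1
eef_pos: [426.6, -381.4, 217.2]
tcp_rot: [3.141, -0.001, 1.773]
contact_force: [0.5, 0.8, -0.8]
opening: 0.182
```

```bash
python3 -c "
from h import *
go([652,-57.4,300],-1.1)"
```

```text
shift m [ 0.2723  0.2858 -0.0822] spin 102.7 rows 12.0 clock 4.1 pos [ 426.6 -381.4  217.2] rot [ 1.7996e+02 -8.0000e-02  1.0157e+02] F [ 0.5  0.8 -0.8] open 0.182 q6 -0.94
```

>>> {"method": "carry_out", "body": {
  "steps": [
    [[0, 0, 0, -0.05, 0], [0, 0.07, 0.075, -0.083, 17], [0, 0.11, 0.11, -0.083, 26], [0, 0.14, 0.15, -0.083, 34], [0, 0.18, 0.19, -0.083, 43], [0, 0.22, 0.23, -0.083, 51], [0, 0.25, 0.26, -0.083, 60], [0, 0.27, 0.285, -0.083, 68]]
  ]
}}

```text
clock: 4.9
eef_pos: [614.3, -111.4, 300.8]
tcp_rot: [3.141, -0.002, 0.775]
contact_force: [0.6, -1.3, -2.1]
opening: 0.184
```

```bash
python3 -c "
from h import *
go([652,-57.4,300],-1.1)"
```

```text
shift m [ 0.0648 -0.0122  0.0009] spin 45.5 rows 5.3 clock 4.9 pos [ 614.3 -111.4  300.8] rot [ 1.7999e+02 -1.0000e-01  4.4400e+01] F [ 0.6 -1.3 -2.1] open 0.184 q6 0.61
```

>>> {"method": "carry_out", "body": {
  "steps": [
    [[0, 0.065, -0.012, 0, 45.5], [0, 0.065, -0.012, 0, 45.5], [0, 0.065, -0.012, 0, 45.5], [0, 0.065, -0.012, 0, 45.5], [0, 0.065, -0.012, 0, 45.5], [0, 0.065, -0.012, 0, 45.5], [0, 0.065, -0.012, 0, 45.5]]
  ]
}}

```text
clock: 5.6
eef_pos: [652.2, -57.4, 301.6]
tcp_rot: [-3.141, -0.002, -0.02]
contact_force: [0.2, 0.1, -2.4]
opening: 0.18
```

```bash
python3 -c "
from h import *
from trays import rects
f,s=wrist('w3')
for blk in (30,45):
  for rc,q in rects(f,12,s,blk): print(np.round(rc[0],1),np.round(rc[1],1),round(rc[2],1),q)
"
```

```text
pos [652.2 -57.4 301.6] [-1.7994e+02 -1.2000e-01 -1.1300e+00] open 0.18
[662.2  54. ] [210.8  78.5] 4.2 [  74   52  113  222 6851]
[744.  -59.5] [21.2 16.7] 88.9 [246  71  26  22 422]
[632.1 158.1] [ 65.8 157.2] 84.0 [   0  129   80  151 4927]
[ 615.8 -165.8] [ 87.7 176.9] 85.5 [ 323  128  108  167 6709]
[652.4 -84.6] [19.  42.8] 88.6 [277 162  22  44 666]
[652.5 -31.9] [19.4 40.9] 88.6 [221 164  22  42 659]
[582.5 -57.8] [611.  371.9] 88.7 [   10    49   501   335 51284]
[744.  -59.5] [21.2 16.7] 88.9 [246  71  26  22 422]
[629.9 161.7] [ 69.9 160.6] 86.3 [   0  127   82  155 8885]
[652.4 -84.6] [19.  42.8] 88.6 [277 162  22  44 666]
[652.5 -31.9] [19.4 40.9] 88.6 [221 164  22  42 659]
```

View pics/w3.png

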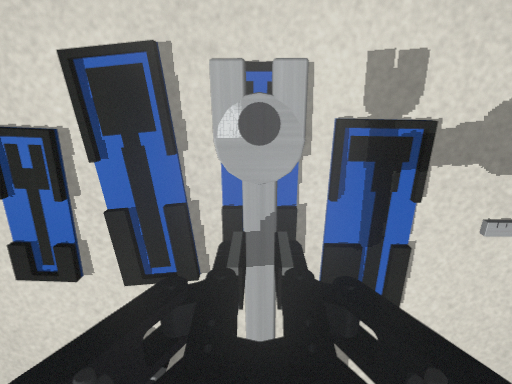

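>>> {"method": "carry_out", "body": {
  "steps": [
    [[0, 0.0005, 0.0005, 0.05, 0], [0, 0.0005, 0.0005, 0.085, 0], [0, 0.0005, 0.0005, 0.1, 0], [0, 0.0005, 0.0005, 0.11, 0], [0, 0.0005, 0.0005, 0.116, 0], [0, 0.0005, 0.0005, 0.12, 0], [0, 0.0005, 0.0005, 0.12, 0]]
  ]
}}

```text
clock: 6.35
eef_pos: [653.6, -57.8, 182.6]
tcp_rot: [-3.141, -0.004, -0.018]
contact_force: [0.9, -0.5, -2.4]
opening: 0.179
```

```bash
python3 -c "
from h import *
f,s=wrist('w4')
go([652.5,-57.8,180],-1.2)
"
```

```text
pos [653.6 -57.8 182.6] [-179.95   -0.22   -1.01] open 0.179
shift m [-0.0011 -0.      0.0026] spin 0.2 rows 0.1 clock 6.4 pos [653.5 -57.9 182.6] rot [-179.94   -0.22   -1.01] F [ 0.1 -0.5 -1.2] open 0.183 q6 1.5
```

View pics/w4.png

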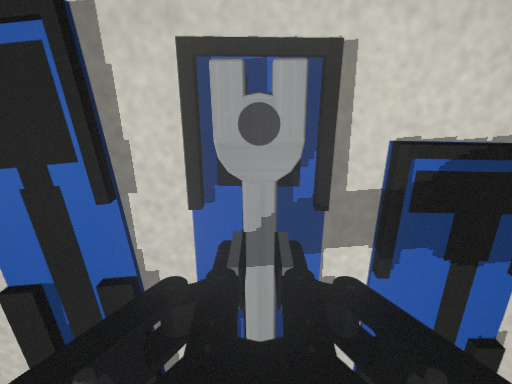

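>>> {"method": "carry_out", "body": {
  "steps": [
    [[0, -0.001, 0, 0.002, 0], [0, -0.001, 0, 0.0025, 0], [40, -0.001, 0, 0.0025, 0], [40, -0.001, 0, 0.0025, 0], [40, -0.001, 0, 0.0025, 0], [40, -0.001, 0, 0.0, 0], [40, -0.001, 0, -0.04, 0], [40, -0.001, 0, -0.09, 0]]
  ]
}}

```text
clock: 7.2
eef_pos: [651.1, -57.8, 271.3]
tcp_rot: [-3.14, 0.001, -0.018]
contact_force: [0.6, -0.3, -0.2]
opening: 0.401
```

```bash
python3 -c "
from h import *
f,s=wrist('w5')
go([580,351,400],-102)
"
```

```text
pos [651.1 -57.8 271.3] [-1.7992e+02  8.0000e-02 -1.0100e+00] open 0.401
shift m [-0.0802 -0.4078 -0.1193] spin 101.0 rows 11.8 clock 7.25 pos [654.3 -58.1 281.5] rot [-179.98   -0.67   -1.01] F [4.1 0.  5.9] open 0.394 q6 1.5
```

View pics/w5.png

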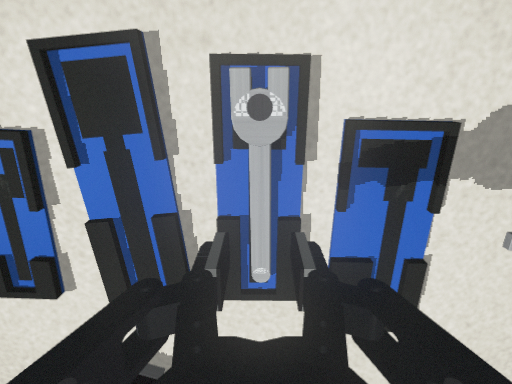

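```bash
python3 -c "
from h import *
go([584,360,400],78)
"
```

```text
shift m [-0.0763 -0.4169 -0.1193] spin -79.0 rows 9.2 clock 7.25 pos [654.3 -58.1 281.5] rot [-179.98   -0.67   -1.01] F [4.1 0.  5.9] open 0.394 q6 1.5
```

>>> {"method": "carry_out", "body": {
  "steps": [
    [[60, 0, -0.02, -0.04, -8], [60, -0.01, -0.07, -0.06, -17], [60, -0.02, -0.12, -0.08, -25], [60, -0.03, -0.17, -0.1, -34], [60, -0.04, -0.22, -0.12, -42], [60, -0.05, -0.27, -0.12, -50], [60, -0.06, -0.32, -0.12, -58], [60, -0.07, -0.365, -0.12, -66]]
  ]
}}

```text
clock: 8.05
eef_pos: [592.3, 292.4, 401.5]
tcp_rot: [3.13, -0.006, 1.14]
contact_force: [0.3, 0.1, -0.5]
opening: 0.599
```

```bash
python3 -c "
from h import *
go([584,360,400],78)
"
```

```text
shift m [ 0.0579 -0.0358  0.0014] spin -12.7 rows 1.5 clock 8.05 pos [592.3 292.4 401.5] rot [179.34  -0.36  65.31] F [ 0.3  0.1 -0.5] open 0.599 q6 0.89
```

>>> {"method": "carry_out", "body": {
  "steps": [
    [[60, 0.058, -0.036, 0, -12.7], [60, 0.058, -0.036, 0, -12.7], [60, 0.058, -0.036, 0, -12.7], [60, 0.058, -0.036, 0, -12.7], [60, 0.058, -0.036, 0, -12.7]]
  ]
}}

```text
clock: 8.55
eef_pos: [584.1, 359.0, 401.3]
tcp_rot: [3.129, -0.003, 1.359]
contact_force: [-0.6, 0.5, 1.3]
opening: 0.602
```

```bash
python3 -c "
from h import *
wrist('w6')
go([584,360,400],78)
"
```

```text
pos [584.1 359.  401.3] [ 1.7928e+02 -1.7000e-01  7.7880e+01] open 0.602
shift m [ 0.0012 -0.0005  0.0014] spin -0.1 rows 0.0 clock 8.6 pos [584.2 358.8 401.4] rot [179.27  -0.18  77.87] F [ 1.4  0.6 -0.7] open 0.596 q6 0.76
```

View pics/w6.png

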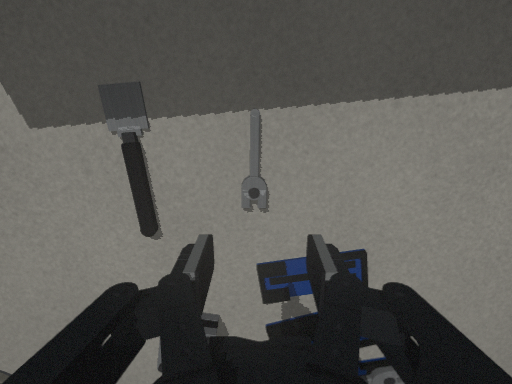

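```bash
cat >> h.py <<'E'
def go(xyz,yawdeg):
    s=r.sense(); R=Ro.from_euler('xyz',s['tcp_rot']).as_matrix()
    t=np.array(xyz,float); t[:2]-=R[:2,2]*165
    d=R.T@(t-s['eef_pos'])/1000
    dy=(yawdeg-np.degrees(s['tcp_rot'][2])+180)%360-180
    print('shift m',d.round(4),'spin',round(-dy,1),'rows',round(max(np.linalg.norm(d)/.05,abs(dy)/8.59),1),'clock',round(s['clock'],2),'pos',s['eef_pos'].round(1),'rot',np.degrees(s['tcp_rot']).round(2),'F',s['contact_force'].round(1),'open',round(s['opening'],3),'q6',s['qpos'][5].round(2))
E
python3 - <<'E'
from tool import *
f=pickle.load(open('pics/w6.pkl','rb'))
mm=toolmask(f,None,(225,117,300,225),k=14)
cv2.imwrite('pics/m6.png',cv2.resize(np.hstack([mm[90:230,210:310]*255,cv2.cvtColor(f['image'],cv2.COLOR_RGB2GRAY)[90:230,210:310]]),None,fx=4,fy=4))
c,u,v,Q=measure(f,mm,5,(255,208))
p,d,a,b=fitline(c,u,v,Q,8,70)
print('origin from head',p+d*(b-78), p+d*(a-5+52))
E
```

```text
rect centre [582.3 347.8] size [127.8  38. ] ang -103.3
0 mid -0.2 width 15.1
10 mid -0.2 width 15.1
20 mid -0.5 width 14.1
30 mid 0.2 width 15.3
40 mid -0.8 width 15.6
50 mid -0.2 width 14.3
60 mid 0.1 width 14.6
70 mid -2.4 width 25.3
80 mid -1.5 width 34.9
90 mid -0.0 width 37.9
100 mid 0.0 width 38.0
110 mid 0.2 width 35.7
120 mid 0.4 width 35.9
line ang -103.09 length 127.8
origin from head [585.17426199 361.57562568] [585.81940687 364.34958383]
```

View pics/m6.png

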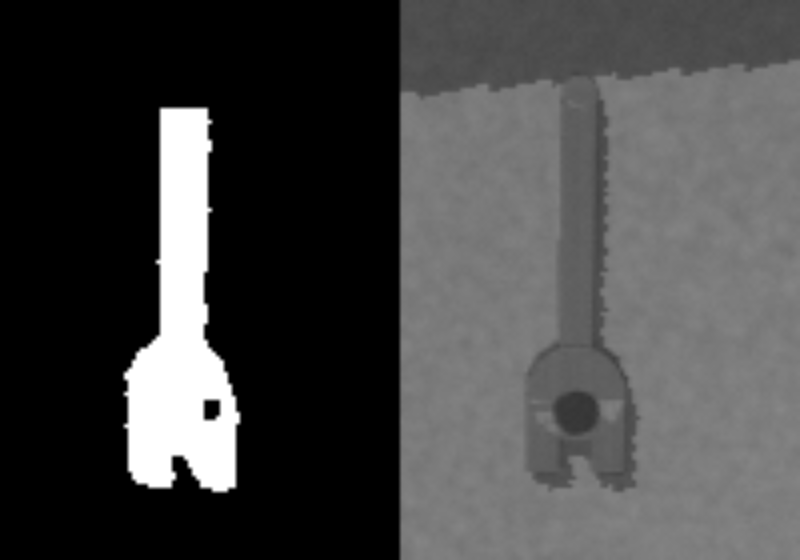

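Run:
```python
from tool import *
f=pickle.load(open('pics/w6.pkl','rb'))
s=f['st']
t=pix2plane(f,[[255,109]],8,s)[0]; h=pix2plane(f,[[254.25,208]],10,s)[0]
d=h-t; L=np.linalg.norm(d[:2]); u=d[:2]/L
print(t,h,L,np.degrees(np.arctan2(u[1],u[0])),t[:2]+u*52,h[:2]-u*78)
l=pix2plane(f,[[253.8,160],[254.5,150]],10,s)
print(l)
go([585.5,362.5,176],77.3)
```

```text
[597.54911684 419.74745257   8.        ] [568.69186549 293.40451952  10.        ] 129.59659596580838 -102.8658932227066 [585.97028594 369.0529689 ] [586.06011184 369.44624504]
[[582.47644835 358.4440962   10.        ]
 [586.14919832 370.90774475  10.        ]]
shift m [ 0.0027 -0.0045  0.2254] spin 0.6 rows 4.5 clock 8.6 pos [584.2 358.8 401.4] rot [179.27  -0.18  77.87] F [ 1.4  0.6 -0.7] open 0.596 q6 0.76
```

```bash
python3 -c "
from h import *
go([585.7,369,176],77.2)
"
```

```text
shift m [ 0.0091 -0.0056  0.2254] spin 0.7 rows 4.5 clock 8.6 pos [584.2 358.8 401.4] rot [179.27  -0.18  77.87] F [ 1.4  0.6 -0.7] open 0.596 q6 0.76
```

>>> {"method": "carry_out", "body": {
  "steps": [
    [[60, 0.009, -0.0056, 0.05, 0.7], [60, 0.009, -0.0056, 0.1, 0.7], [60, 0.009, -0.0056, 0.15, 0.7], [60, 0.009, -0.0056, 0.18, 0.7], [60, 0.009, -0.0056, 0.21, 0.7], [60, 0.009, -0.0056, 0.2245, 0.7], [60, 0.009, -0.0056, 0.2245, 0.7], [60, 0.009, -0.0056, 0.2245, 0.7]]
  ]
}}

```text
clock: 9.4
eef_pos: [584.3, 368.6, 178.0]
tcp_rot: [3.128, -0.004, 1.346]
contact_force: [0.3, 0.2, 0.3]
opening: 0.598
```

```bash
python3 -c "
from h import *
wrist('w7')
go([585.7,369,176],77.2)
"
```

```text
pos [584.3 368.6 178. ] [179.23  -0.24  77.12] open 0.598
shift m [-0.0005 -0.0012  0.0027] spin -0.1 rows 0.1 clock 9.45 pos [584.4 368.9 178.7] rot [179.18  -0.29  77.13] F [ 0.6 -0.2 -0.3] open 0.602 q6 0.79
```

View pics/w7.png

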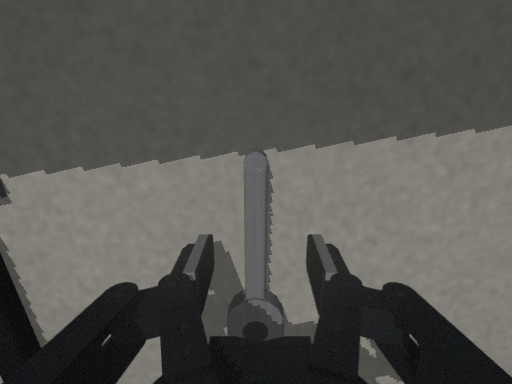

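```bash
python3 -c "
from h import *
import pickle
f=pickle.load(open('pics/w7.pkl','rb'));s=f['st']
R=Ro.from_euler('xyz',s['tcp_rot']).as_matrix()
g=s['eef_pos']+R[:,2]*168
t=pix2plane(f,[[255.5,151.5]],8,s)[0]
print(g,t,R.T@(t-g))
"
```

```text
[586.64174639 368.79019151  10.03514072] [597.54294025 420.28715624   8.        ] [52.62234774 -0.88431973  2.24091449]
```

>>> {"method": "carry_out", "body": {
  "steps": [
    [[60, -0.0005, -0.0005, 0.0025, 0], [60, -0.0005, -0.0005, 0.0025, 0], [0, -0.0005, -0.0005, 0.0025, 0], [0, -0.0005, -0.0005, 0.0025, 0], [0, -0.0005, -0.0005, 0.0025, 0], [0, -0.0005, -0.0005, 0.0025, 0], [0, -0.0005, -0.0005, 0.0025, 0], [0, -0.0005, -0.0005, 0.0025, 0]]
  ]
}}

```text
clock: 10.25
eef_pos: [583.9, 368.7, 176.6]
tcp_rot: [3.127, -0.005, 1.346]
contact_force: [-2.4, -1.2, 6.3]
opening: 0.112
```

```bash
python3 -c "
from h import *
go([618,163,300],176.6)
"
```

```text
shift m [-0.1932  0.0784 -0.1233] spin -99.5 rows 11.6 clock 10.25 pos [583.9 368.7 176.6] rot [179.17  -0.31  77.13] F [-2.4 -1.2  6.3] open 0.112 q6 0.79
```

>>> {"method": "carry_out", "body": {
  "steps": [
    [[0, 0, 0, -0.04, 0], [0, -0.02, 0.01, -0.08, -8], [0, -0.05, 0.03, -0.123, -17], [0, -0.09, 0.05, -0.123, -25], [0, -0.13, 0.06, -0.123, -34], [0, -0.16, 0.07, -0.123, -42], [0, -0.19, 0.08, -0.123, -51], [0, -0.194, 0.08, -0.123, -59]]
  ]
}}

```text
clock: 11.05
eef_pos: [616.9, 158.2, 299.5]
tcp_rot: [3.131, 0.01, 2.38]
contact_force: [-0.4, 0.3, -1.3]
opening: 0.117
```

```bash
python3 -c "
from h import *
go([616.8,165.5,300],176.6)
"
```

```text
shift m [ 0.0068  0.0034 -0.0005] spin -40.3 rows 4.7 clock 11.05 pos [616.9 158.2 299.5] rot [179.38   0.58 136.34] F [-0.4  0.3 -1.3] open 0.117 q6 -0.56
```

>>> {"method": "carry_out", "body": {
  "steps": [
    [[0, 0.007, 0.0034, 0, -40.3], [0, 0.007, 0.0034, 0, -40.3], [0, 0.007, 0.0034, 0, -40.3], [0, 0.007, 0.0034, 0, -40.3], [0, 0.007, 0.0034, 0, -40.3], [0, 0.007, 0.0034, 0, -40.3], [0, 0.007, 0.0034, 0, -40.3]]
  ]
}}

```text
clock: 11.75
eef_pos: [614.1, 165.5, 299.2]
tcp_rot: [3.14, 0.014, 3.08]
contact_force: [0.7, 1.6, -0.9]
opening: 0.117
```

```bash
python3 -c "
from h import *
from trays import rects
f,s=wrist('w8')
for rc,q in rects(f,12,s,30): print(np.round(rc[0],1),np.round(rc[1],1),round(rc[2],1),q)
go([616.8,165.5,184],176.6)
f=grab_frame('top')
cv2.imwrite('pics/t8.png',cv2.resize(f['image'][110:260,150:350,::-1],None,fx=4,fy=4))
"
```

```text
pos [614.1 165.5 299.2] [179.91   0.82 176.46] open 0.117
[649.8 -28.4] [ 29.5 212. ] 88.4 [  33  114   71  198 2482]
[718.4 159.6] [610.8 320.5] 86.2 [   12   117   497   267 26500]
[609.6 147.6] [ 29.6 114.8] 73.7 [ 229  116   43  116 1589]
[570.2 -43.5] [50.3 27.7] 33.3 [  0 124  46  53 437]
[622.5 186. ] [21.8 59.7] 86.5 [ 272  155   25   61 1171]
[668.9 -82.7] [ 24.9 179.1] 88.8 [   0  158   42  159 1768]
[660.5  85.8] [79. 31.] 1.3 [ 161  192   41   71 1580]
shift m [ 0.0014 -0.0003  0.1153] spin -0.1 rows 2.3 clock 11.8 pos [614.2 165.5 299.3] rot [179.9    0.83 176.47] F [ 0.1 -0.3 -1.4] open 0.113 q6 -1.25
```

View pics/w8.png

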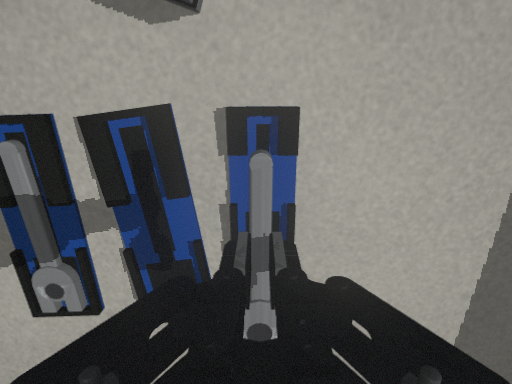

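```bash
python3 -c "
from h import *
import pickle
f=pickle.load(open('pics/w8.pkl','rb'));s=f['st']
g=cv2.resize(f['image'][90:260,200:320,::-1],None,fx=5,fy=3.5)
g=cv2.resize(f['image'][95:245,205:320,::-1],None,fx=4,fy=4,interpolation=cv2.INTER_CUBIC); cv2.imwrite('pics/w8z.png',g)
"
```

```text
(no output)
```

View pics/w8z.png

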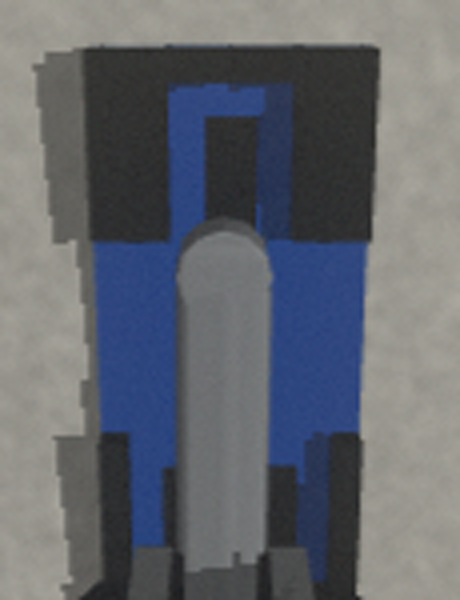

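```bash
python3 -c "
from h import *
import pickle
f=pickle.load(open('pics/w8.pkl','rb'));s=f['st']
A=pix2plane(f,[[225.75,106.75],[299.5,106.75],[227.5,155.2],[298,155.2]],12,s); B=pix2plane(f,[[229.8,203.8],[295,203.8]],4,s)
print(A.round(1),B.round(1))
print('tail mid',A[:2].mean(0),'ch-',A[2:].mean(0),'ch+',B.mean(0), np.linalg.norm(A[1]-A[0]))
"
```

```text
[[547.4 139.2  12. ]
 [551.3 202.5  12. ]
 [589.7 136.5  12. ]
 [593.7 200.4  12. ]] [[640.5 132.9   4. ]
 [644.6 197.6   4. ]]
tail mid [549.37015411 170.84445668  12.        ] ch- [591.68028025 168.48383104  12.        ] ch+ [642.55487829 165.25902024   4.        ] 63.359886016218795
```

```bash
python3 -c "
from h import *
go([616.7,166.5,183],176.4)
"
```

```text
shift m [0.0017 0.0007 0.1163] spin 0.1 rows 2.3 clock 11.85 pos [614.2 165.5 299.4] rot [179.9    0.84 176.5 ] F [-0.7  0.5 -0. ] open 0.116 q6 -1.25
```

>>> {"method": "carry_out", "body": {
  "steps": [
    [[0, 0.0017, 0.0007, 0.05, 0], [0, 0.0017, 0.0007, 0.08, 0], [0, 0.0017, 0.0007, 0.1, 0], [0, 0.0017, 0.0007, 0.11, 0], [0, 0.0017, 0.0007, 0.116, 0], [0, 0.0017, 0.0007, 0.116, 0], [0, 0.0017, 0.0007, 0.116, 0]]
  ]
}}

```text
clock: 12.55
eef_pos: [614.7, 166.5, 184.4]
tcp_rot: [3.139, 0.016, 3.08]
contact_force: [0.4, -0.5, -0.6]
opening: 0.108
```

```bash
python3 -c "
from h import *
wrist('w9')
go([616.7,166.5,180.5],176.4)
"
```

```text
pos [614.7 166.5 184.4] [179.87   0.92 176.48] open 0.108
shift m [ 0.0009 -0.0003  0.004 ] spin 0.1 rows 0.1 clock 12.6 pos [614.8 166.5 184.5] rot [179.87   0.94 176.49] F [ 0.3  0.3 -0.4] open 0.114 q6 -1.24
```

View pics/w9.png

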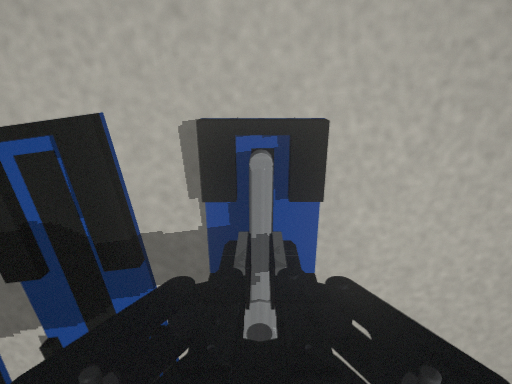

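>>> {"method": "carry_out", "body": {
  "steps": [
    [[0, 0.001, 0, 0.0025, 0], [0, 0.001, 0, 0.0035, 0], [40, 0.001, 0, 0.0035, 0], [40, 0.001, 0, 0.0035, 0], [40, 0.001, 0, 0.0035, 0], [40, 0.001, 0, 0, 0], [40, 0.001, 0, -0.03, 0], [40, 0.001, 0, -0.08, 0]]
  ]
}}

```text
clock: 13.4
eef_pos: [611.1, 166.1, 262.5]
tcp_rot: [3.141, 0.01, 3.08]
contact_force: [-0.1, 1.1, 0.8]
opening: 0.406
```

```bash
python3 -c "
from h import *
s=r.sense(); print(np.degrees(s['tcp_rot']))
wrist('w10'); 
f=grab_frame('top'); f=grab_frame('top')
cv2.imwrite('pics/t10.png',cv2.resize(f['image'][110:210,180:350,::-1],None,fx=4,fy=4))
go([424,374,400],84)
"
```

```text
[179.9840201    0.59182788 176.48757814]
pos [611.1 166.1 262.5] [179.98   0.59 176.49] open 0.406
shift m [ 0.2029  0.195  -0.1355] spin 92.5 rows 10.8 clock 13.55 pos [613.9 166.9 268.3] rot [179.74   1.3  176.48] F [ 0.   0.4 -0.7] open 0.4 q6 -1.24
```

View pics/w10.png

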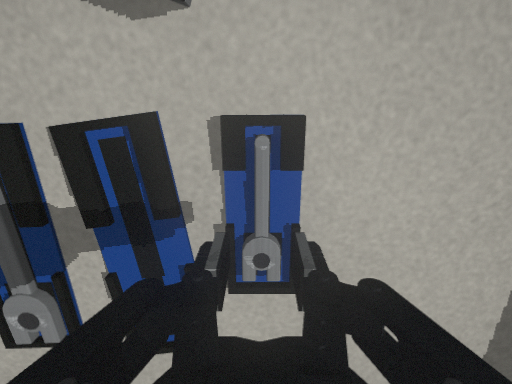

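>>> {"method": "carry_out", "body": {
  "steps": [
    [[60, 0, 0, -0.03, 10], [60, 0.03, 0.03, -0.07, 20], [60, 0.06, 0.06, -0.11, 30], [60, 0.1, 0.09, -0.135, 39], [60, 0.13, 0.12, -0.135, 47], [60, 0.16, 0.15, -0.135, 55], [60, 0.19, 0.18, -0.135, 63], [60, 0.203, 0.195, -0.135, 71]]
  ]
}}

```text
clock: 14.35
eef_pos: [417.8, 375.2, 399.0]
tcp_rot: [3.12, 0.005, 1.908]
contact_force: [1.0, 0.5, -0.3]
opening: 0.599
```

```bash
python3 -c "
from h import *
go([424,374,400],84)
"
```

```text
shift m [-0.0024  0.0019 -0.001 ] spin 25.3 rows 2.9 clock 14.35 pos [417.8 375.2 399. ] rot [178.76   0.26 109.34] F [ 1.   0.5 -0.3] open 0.599 q6 0.4
```

>>> {"method": "carry_out", "body": {
  "steps": [
    [[60, 0, 0, 0, 8.5], [60, 0, 0, 0, 17], [60, -0.002, 0.002, 0, 25.3], [60, -0.002, 0.002, 0, 25.3], [60, -0.002, 0.002, -0.03, 25.3], [60, -0.002, 0.002, -0.08, 25.3]]
  ]
}}

```text
clock: 14.95
eef_pos: [418.0, 373.0, 476.1]
tcp_rot: [3.125, 0.001, 1.472]
contact_force: [1.9, -0.3, -0.3]
opening: 0.599
```

>>> {"method": "carry_out", "body": {
  "steps": [
    [[60, 0, 0, 0, 0], [60, 0, 0, 0, 0], [60, 0, 0, 0, 0], [60, 0, 0, 0, 0], [60, 0, 0, 0, 0]]
  ]
}}

```text
clock: 15.45
eef_pos: [417.9, 372.9, 475.0]
tcp_rot: [3.127, 0.002, 1.472]
contact_force: [-0.0, -1.1, 0.1]
opening: 0.597
```

```bash
python3 -c "
from h import *
wrist('w11')
go([424,374,400],84)
"
```

```text
pos [417.9 372.9 475. ] [1.7914e+02 1.1000e-01 8.4350e+01] open 0.597
shift m [0.0021 0.0023 0.0753] spin 0.3 rows 1.5 clock 15.5 pos [417.9 372.9 475.2] rot [1.7913e+02 1.0000e-01 8.4340e+01] F [ 0.2  0.3 -0.4] open 0.601 q6 0.83
```

View pics/w11.png

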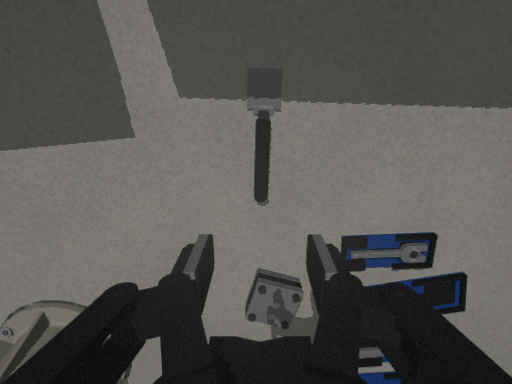

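Run:
```python
from tool import *
f=pickle.load(open('pics/w11.pkl','rb'))
g=cv2.resize(f['image'][60:215,215:310,::-1],None,fx=4,fy=3.8,interpolation=cv2.INTER_CUBIC)
g=cv2.resize(f['image'][62:210,215:310,::-1],None,fx=4,fy=4,interpolation=cv2.INTER_CUBIC)
cv2.imwrite('pics/w11z.png',cv2.convertScaleAbs(g,alpha=1.8))
im=f['image'].max(2); mm=np.zeros(im.shape,np.uint8); mm[125:210,240:285]=(im[125:210,240:285]<45)
c,u,v,Q=measure(f,mm,10,(265,100))
```

```text
rect centre [426.  344.9] size [121.4  20. ] ang 82.58
0 mid 0.7 width 16.3
9 mid 0.1 width 17.9
19 mid -0.3 width 19.3
29 mid 0.0 width 19.2
39 mid 0.2 width 19.0
49 mid 0.5 width 18.9
59 mid -0.5 width 18.7
69 mid -0.3 width 18.7
79 mid 0.1 width 18.7
89 mid 0.4 width 18.5
99 mid -0.1 width 19.7
109 mid 0.2 width 19.5
119 mid -0.2 width 17.9
```

View pics/w11z.png

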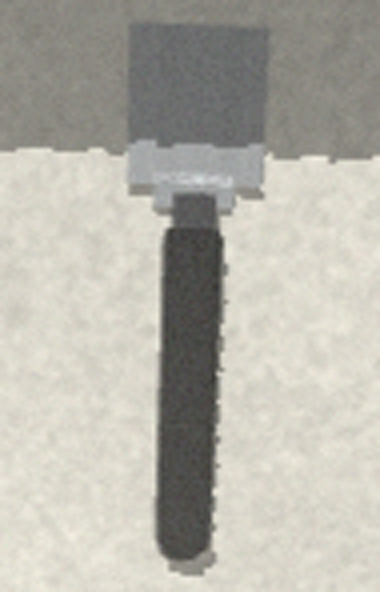

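Run:
```python
from tool import *
f=pickle.load(open('pics/w11.pkl','rb'))
s=f['st']
t=pix2plane(f,[[260.75,201.5]],8,s)[0]; 
for z in (2,7):
  h=pix2plane(f,[[264.75,67.5]],z,s)[0]
  d=h-t; L=np.linalg.norm(d[:2]); u=d[:2]/L
  print(t,h,L,np.degrees(np.arctan2(u[1],u[0])),t[:2]+u*96,h[:2]-u*105)
go([428,372,300],83)
```

```text
[418.73235517 282.90525149   8.        ] [444.22407898 483.78221231   2.        ] 202.48797834117886 82.76769884853991 [430.81803801 378.14146451] [431.00536337 379.61760432]
[418.73235517 282.90525149   8.        ] [444.03138917 483.42739537   7.        ] 202.111779240308 82.80922607718591 [430.74900889 378.15019904] [430.88817416 379.25323399]
shift m [0.0006 0.005  0.1753] spin 1.3 rows 3.5 clock 15.5 pos [417.9 372.9 475.2] rot [1.7913e+02 1.0000e-01 8.4340e+01] F [ 0.2  0.3 -0.4] open 0.601 q6 0.83
```

Run:
```python
from h import *
go([430.6,378.7,177],82.7)
```

```text
shift m [0.0078 0.005  0.2983] spin 1.6 rows 6.0 clock 15.5 pos [417.9 372.9 475.2] rot [1.7913e+02 1.0000e-01 8.4340e+01] F [ 0.2  0.3 -0.4] open 0.601 q6 0.83
```

>>> {"method": "carry_out", "body": {
  "steps": [
    [[60, 0.008, 0.005, 0.05, 1.6], [60, 0.008, 0.005, 0.1, 1.6], [60, 0.008, 0.005, 0.15, 1.6], [60, 0.008, 0.005, 0.2, 1.6], [60, 0.008, 0.005, 0.24, 1.6], [60, 0.008, 0.005, 0.26, 1.6], [60, 0.008, 0.005, 0.26, 1.6], [60, 0.008, 0.005, 0.26, 1.6]]
  ]
}}

```text
clock: 16.3
eef_pos: [427.7, 379.7, 215.4]
tcp_rot: [3.127, 0.002, 1.444]
contact_force: [0.1, 0.1, 0.6]
opening: 0.596
```

```bash
python3 -c "
from h import *
wrist('w12')
go([430.6,378.7,177],82.7)
"
```

```text
pos [427.7 379.7 215.4] [1.7915e+02 1.0000e-01 8.2750e+01] open 0.596
shift m [-0.001  -0.0006  0.0394] spin 0.0 rows 0.8 clock 16.35 pos [428.1 380.  216.4] rot [1.7907e+02 1.0000e-02 8.2740e+01] F [0.1 0.5 0.1] open 0.6 q6 0.87
```

View pics/w12.png

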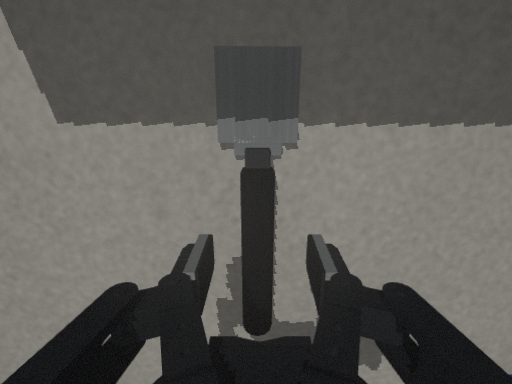

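>>> {"method": "carry_out", "body": {
  "steps": [
    [[60, -0.001, -0.001, 0.03, 0], [60, -0.001, -0.001, 0.038, 0], [60, -0.001, -0.001, 0.038, 0], [0, -0.001, -0.001, 0.038, 0], [0, -0.001, -0.001, 0.038, 0], [0, -0.001, -0.001, 0.038, 0], [0, -0.001, -0.001, 0.038, 0], [0, -0.001, -0.001, 0.038, 0]]
  ]
}}

```text
clock: 17.15
eef_pos: [427.9, 379.5, 179.9]
tcp_rot: [3.124, -0.001, 1.444]
contact_force: [-0.8, -1.0, 7.1]
opening: 0.237
```

```bash
python3 -c "
from h import *
go([655,58,310],4.4)
"
```

```text
shift m [-0.2903  0.2652 -0.1259] spin 78.3 rows 9.1 clock 17.15 pos [427.9 379.5 179.9] rot [ 1.790e+02 -7.000e-02  8.275e+01] F [-0.8 -1.   7.1] open 0.237 q6 0.87
```

>>> {"method": "carry_out", "body": {
  "steps": [
    [[0, 0, 0, -0.03, 0], [0, -0.01, 0.01, -0.075, 5], [0, -0.04, 0.035, -0.105, 13], [0, -0.075, 0.07, -0.126, 21], [0, -0.11, 0.1, -0.126, 29], [0, -0.14, 0.135, -0.126, 37], [0, -0.18, 0.165, -0.126, 45], [0, -0.215, 0.195, -0.126, 53]]
  ]
}}

```text
clock: 17.95
eef_pos: [592.8, 139.7, 310.0]
tcp_rot: [3.132, -0.016, 0.513]
contact_force: [1.0, 1.5, -1.4]
opening: 0.233
```

```bash
python3 -c "
from h import *
go([655,57.4,310],4.4)
"
```

```text
shift m [0.0112 0.1006 0.0012] spin 25.0 rows 2.9 clock 17.95 pos [592.8 139.7 310. ] rot [179.44  -0.9   29.42] F [ 1.   1.5 -1.4] open 0.233 q6 1.29
```

>>> {"method": "carry_out", "body": {
  "steps": [
    [[0, 0.003, 0.035, 0, 8.4], [0, 0.007, 0.07, 0, 16.8], [0, 0.011, 0.1, 0, 25], [0, 0.011, 0.1, 0, 25], [0, 0.011, 0.1, 0, 25], [0, 0.011, 0.1, 0, 25]]
  ]
}}

```text
clock: 18.55
eef_pos: [650.9, 58.6, 311.4]
tcp_rot: [3.14, -0.018, 0.079]
contact_force: [-0.1, 0.1, -1.6]
opening: 0.232
```

```bash
python3 -c "
from h import *
f,s=wrist('w13')
go([655,57.4,190],4.4)
"
```

```text
pos [650.9  58.6 311.4] [179.88  -1.02   4.53] open 0.232
shift m [-0.0011  0.0012  0.1213] spin 0.1 rows 2.4 clock 18.6 pos [650.8  58.8 311.3] rot [179.88  -1.03   4.54] F [ 1.  -0.1 -1. ] open 0.233 q6 1.58
```

View pics/w13.png

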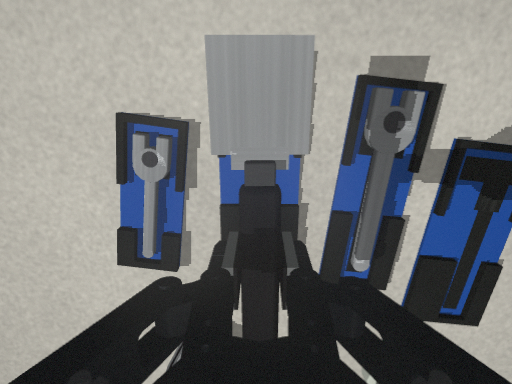

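Run:
```python
from h import *
import pickle
f=pickle.load(open('pics/w13.pkl','rb'))
g=cv2.resize(f['image'][140:260,205:320,::-1],None,fx=5,fy=5,interpolation=cv2.INTER_CUBIC)
cv2.imwrite('pics/w13z.png',cv2.convertScaleAbs(g,alpha=1.5))
```

```text
(no output)
```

View pics/w13z.png

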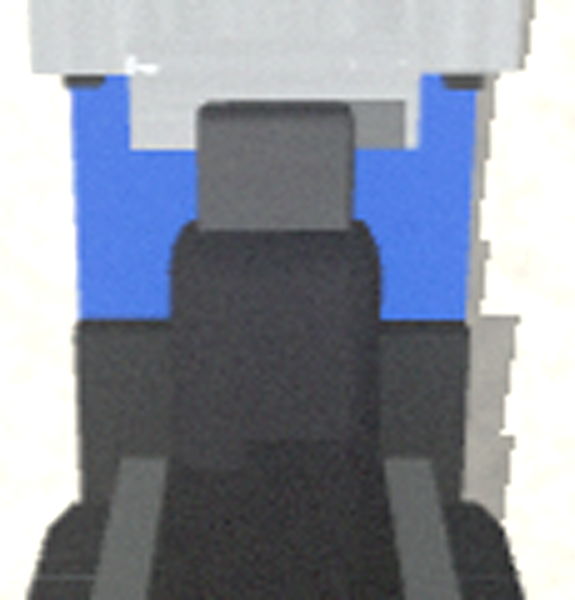

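Run:
```python
from h import *
import pickle
f=pickle.load(open('pics/w13.pkl','rb'));s=f['st']
B=pix2plane(f,[[220.6,204.2],[298.4,204.2]],4,s);A=pix2plane(f,[[218.8,156.8],[301.5,156.8]],12,s)
print(A,B)
u=np.array([np.cos(np.radians(4.5)),np.sin(np.radians(4.5))])
print(B.mean(0)[:2]+25*u,A.mean(0)[:2]-25*u)
```

```text
[[677.35888444  97.56071127  12.        ]
 [683.55604001  18.75031027  12.        ]] [[626.07718072  94.92097885   4.        ]
 [632.36758216  14.53742042   4.        ]]
[654.14531478  56.69067703] [655.53452888  56.19403338]
```

```bash
python3 -c "
from h import *
go([654.9,56.9,188],4.4)
"
```

```text
shift m [-0.0013  0.0016  0.1233] spin 0.1 rows 2.5 clock 18.6 pos [650.8  58.8 311.3] rot [179.88  -1.03   4.54] F [ 1.  -0.1 -1. ] open 0.233 q6 1.58
```

>>> {"method": "carry_out", "body": {
  "steps": [
    [[0, -0.0013, 0.0016, 0.05, 0], [0, -0.0013, 0.0016, 0.08, 0], [0, -0.0013, 0.0016, 0.1, 0], [0, -0.0013, 0.0016, 0.115, 0], [0, -0.0013, 0.0016, 0.123, 0], [0, -0.0013, 0.0016, 0.123, 0], [0, -0.0013, 0.0016, 0.123, 0]]
  ]
}}

```text
clock: 19.3
eef_pos: [652.3, 57.3, 189.2]
tcp_rot: [3.14, -0.019, 0.08]
contact_force: [0.3, -0.0, -1.1]
opening: 0.23
```

```bash
python3 -c "
from h import *
wrist('w14')
go([654.9,56.9,184],4.4)
"
```

```text
pos [652.3  57.3 189.2] [179.88  -1.1    4.56] open 0.23
shift m [-0.0009  0.0002  0.0055] spin 0.2 rows 0.1 clock 19.35 pos [652.4  57.3 189.5] rot [179.88  -1.13   4.55] F [ 0.5 -0.4 -0.6] open 0.235 q6 1.58
```

View pics/w14.png

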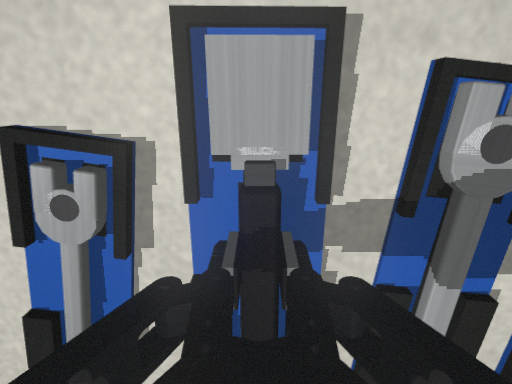

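>>> {"method": "carry_out", "body": {
  "steps": [
    [[0, -0.001, 0, 0.003, 0], [0, -0.001, 0, 0.005, 0], [0, -0.001, 0, 0.005, 0], [45, -0.001, 0, 0.005, 0], [45, -0.001, 0, 0.005, 0], [45, -0.001, 0, 0.005, 0], [45, -0.001, 0, 0, 0], [45, -0.001, 0, -0.04, 0]]
  ]
}}

```text
clock: 20.15
eef_pos: [648.6, 57.0, 225.9]
tcp_rot: [3.139, -0.012, 0.079]
contact_force: [0.2, 0.1, 0.4]
opening: 0.446
```

>>> {"method": "carry_out", "body": {
  "steps": [
    [[45, 0, 0, -0.04, 0], [45, 0, 0, -0.06, 0], [45, 0, 0, -0.06, 0], [45, 0, 0, -0.06, 0], [45, 0, 0, -0.06, 0]]
  ]
}}

```text
clock: 20.65
eef_pos: [647.3, 57.0, 284.7]
tcp_rot: [3.139, -0.01, 0.079]
contact_force: [-0.1, -0.9, -0.3]
opening: 0.452
```

```bash
python3 -c "
from h import *
wrist('w15')
go([598,-375,400],91.8)
"
```

```text
pos [647.3  57.  284.7] [179.88  -0.56   4.55] open 0.452
shift m [-0.084   0.4266 -0.1154] spin -87.2 rows 10.2 clock 20.7 pos [647.4  57.  284.5] rot [179.88  -0.53   4.55] F [ 0.8 -0.1  0. ] open 0.448 q6 1.58
```

View pics/w15.png

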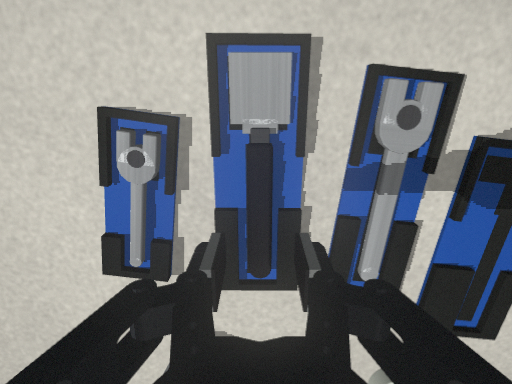

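>>> {"method": "carry_out", "body": {
  "steps": [
    [[60, 0, 0.01, -0.03, 8], [60, -0.01, 0.05, -0.06, 16], [60, -0.02, 0.09, -0.09, 24], [60, -0.03, 0.135, -0.115, 32], [60, -0.04, 0.18, -0.115, 40], [60, -0.05, 0.225, -0.115, 48], [60, -0.06, 0.27, -0.115, 56], [60, -0.07, 0.315, -0.115, 64]]
  ]
}}

```text
clock: 21.5
eef_pos: [600.8, -264.2, 398.2]
tcp_rot: [-3.135, -0.004, -1.043]
contact_force: [0.7, -0.6, 0.3]
opening: 0.6
```

```bash
python3 -c "
from h import *
go([598,-375,400],-88.2)
"
```

```text
shift m [ 0.0936  0.0592 -0.0017] spin 28.4 rows 3.3 clock 21.5 pos [ 600.8 -264.2  398.2] rot [-179.63   -0.25  -59.78] F [ 0.7 -0.6  0.3] open 0.6 q6 2.2
```

>>> {"method": "carry_out", "body": {
  "steps": [
    [[60, 0.03, 0.02, 0, 8.5], [60, 0.06, 0.04, 0, 17], [60, 0.094, 0.059, 0, 25], [60, 0.094, 0.059, 0, 28.4], [60, 0.094, 0.059, 0, 28.4], [60, 0.094, 0.059, 0, 28.4]]
  ]
}}

```text
clock: 22.1
eef_pos: [597.0, -374.7, 397.0]
tcp_rot: [-3.135, 0.0, -1.537]
contact_force: [-0.0, 0.0, 0.1]
opening: 0.598
```

```bash
python3 -c "
from h import *
f,s=wrist('w16')
g=cv2.resize(f['image'][40:240,180:320,::-1],None,fx=3,fy=3,interpolation=cv2.INTER_CUBIC)
cv2.imwrite('pics/w16z.png',cv2.convertScaleAbs(g,alpha=1.4))
"
```

```text
pos [ 597.  -374.7  397. ] [-1.7965e+02  3.0000e-02 -8.8060e+01] open 0.598
```

View pics/w16z.png

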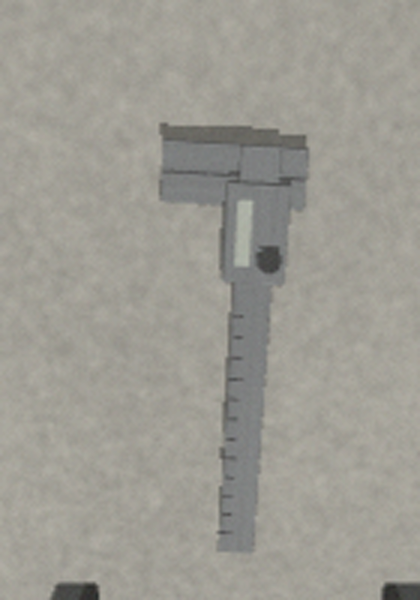

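Run:
```python
from h import *
import pickle
f=pickle.load(open('pics/w16.pkl','rb'));s=f['st']
L=lambda p,z: pix2plane(f,[p],z,s)[0][:2]
t=L((258.7,223.7),6); n=L((264,135),8); h=L((267.3,87.3),9)
for a,b in((t,n),(t,h)):
  d=b-a; print(np.linalg.norm(d),np.degrees(np.arctan2(d[1],d[0])))
u=(n-t)/np.linalg.norm(n-t); print(t,n,h,t+90*u,h-87*u, (h-t)@u)
jl=L((180+162/3,40+155/3),9); jr=L((180+307/3,40+163/3),9); v=np.array([-u[1],u[0]])
print('jaws lateral',(jl-t)@v,(jr-t)@v)
```

```text
122.3116514388268 -91.2253439902481
178.21595188166145 -91.39450568252467
[ 598.66022802 -285.62318491] [ 596.04463532 -407.90686638] [ 594.32310888 -463.78635423] [ 596.7356089 -375.6026039] [ 596.18357403 -376.80624921] 178.21517514278787
jaws lateral 38.46361798332451 -18.799026800453927
```

```bash
python3 -c "
from h import *
go([596.6,-376,176],-91.3)
"
```

```text
shift m [0.0017 0.0031 0.2213] spin 3.3 rows 4.4 clock 22.15 pos [ 597.2 -374.4  397.4] rot [-1.7963e+02  1.0000e-02 -8.8040e+01] F [-0.5  0.9  0.9] open 0.601 q6 2.54
```

>>> {"method": "carry_out", "body": {
  "steps": [
    [[60, 0.0017, 0.003, 0.05, 3.3], [60, 0.0017, 0.003, 0.1, 3.3], [60, 0.0017, 0.003, 0.15, 3.3], [60, 0.0017, 0.003, 0.18, 3.3], [60, 0.0017, 0.003, 0.205, 3.3], [60, 0.0017, 0.003, 0.219, 3.3], [60, 0.0017, 0.003, 0.22, 3.3], [60, 0.0017, 0.003, 0.22, 3.3]]
  ]
}}

```text
clock: 22.95
eef_pos: [596.1, -375.9, 178.2]
tcp_rot: [-3.134, 0.0, -1.593]
contact_force: [0.2, 0.5, 0.8]
opening: 0.6
```

```bash
python3 -c "
from h import *
wrist('w17')
go([596.6,-376,176],-91.3)
"
```

```text
pos [ 596.1 -375.9  178.2] [-1.7959e+02  1.0000e-02 -9.1290e+01] open 0.6
shift m [-0.0003  0.0012  0.0028] spin 0.0 rows 0.1 clock 23.0 pos [ 596.4 -376.2  178.9] rot [-1.7952e+02 -3.0000e-02 -9.1300e+01] F [ 0.2  0.7 -0.5] open 0.597 q6 2.59
```

View pics/w17.png

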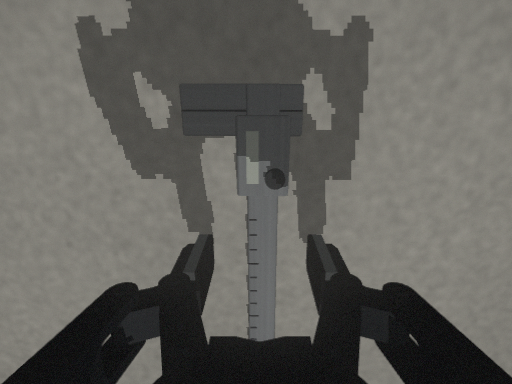

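Beam (columns 249–276, mid 262) is centred between the pads (205/318), jaws ahead at row 84. Close.

>>> {"method": "carry_out", "body": {
  "steps": [
    [[60, 0, 0.001, 0.0025, 0], [60, 0, 0.001, 0.0025, 0], [0, 0, 0.001, 0.0025, 0], [0, 0, 0.001, 0.0025, 0], [0, 0, 0.001, 0.0025, 0], [0, 0, 0.001, 0.0025, 0], [0, 0, 0.001, 0.0025, 0], [0, 0, 0.001, 0.0025, 0]]
  ]
}}

```text
clock: 23.8
eef_pos: [595.5, -376.3, 176.9]
tcp_rot: [-3.133, -0.001, -1.594]
contact_force: [-2.0, 0.1, 5.0]
opening: 0.156
```

```bash
python3 -c "
from h import *
a=np.radians(-2.4);c=np.array([607.3,-167.6]);u=np.array([np.cos(a),np.sin(a)]);v=np.array([-u[1],u[0]])
o=c+1.5*u-10*v; print(o)
go([o[0],o[1],310],-2.4)
"
```

```text
[ 608.37992771 -177.65404178]
shift m [-0.1989 -0.0081 -0.1332] spin -88.9 rows 10.3 clock 23.8 pos [ 595.5 -376.3  176.9] rot [-1.795e+02 -4.000e-02 -9.130e+01] F [-2.   0.1  5. ] open 0.156 q6 2.59
```

>>> {"method": "carry_out", "body": {
  "steps": [
    [[0, 0, 0, -0.03, 0], [0, 0, 0, -0.075, -6], [0, -0.025, 0, -0.11, -14], [0, -0.06, -0.002, -0.133, -22], [0, -0.1, -0.004, -0.133, -30], [0, -0.14, -0.006, -0.133, -38], [0, -0.18, -0.008, -0.133, -46], [0, -0.199, -0.008, -0.133, -54]]
  ]
}}

```text
clock: 24.6
eef_pos: [606.6, -174.4, 309.6]
tcp_rot: [-3.137, -0.006, -0.644]
contact_force: [0.3, -0.6, -1.4]
opening: 0.159
```

```bash
python3 -c "
from h import *
go([608.4,-177.7,310],-2.4)
"
```

```text
shift m [ 0.0023  0.0023 -0.0004] spin -34.5 rows 4.0 clock 24.6 pos [ 606.6 -174.4  309.6] rot [-179.73   -0.36  -36.89] F [ 0.3 -0.6 -1.4] open 0.159 q6 1.93
```

>>> {"method": "carry_out", "body": {
  "steps": [
    [[0, 0.002, 0.002, 0, -8.5], [0, 0.002, 0.002, 0, -17], [0, 0.002, 0.002, 0, -25.5], [0, 0.002, 0.002, 0, -34.5], [0, 0.002, 0.002, 0, -34.5], [0, 0.002, 0.002, 0, -34.5], [0, 0.002, 0.002, 0, -34.5]]
  ]
}}

```text
clock: 25.3
eef_pos: [607.0, -177.3, 309.5]
tcp_rot: [-3.141, -0.008, -0.045]
contact_force: [-0.9, -0.3, -1.6]
opening: 0.159
```

```bash
python3 -c "
from h import *
f,s=wrist('w18')
g=cv2.resize(f['image'][20:270,180:370,::-1],None,fx=3,fy=2.4,interpolation=cv2.INTER_CUBIC)
g=cv2.resize(f['image'][60:260,180:380,::-1],None,fx=3,fy=3,interpolation=cv2.INTER_CUBIC)
cv2.imwrite('pics/w18z.png',cv2.convertScaleAbs(g,alpha=1.4))
go([608.4,-177.7,190],-2.4)
"
```

```text
pos [ 607.  -177.3  309.5] [-179.98   -0.44   -2.58] open 0.159
shift m [-0.0008  0.0005  0.1195] spin -0.1 rows 2.4 clock 25.35 pos [ 607.  -177.3  309.5] rot [-179.98   -0.44   -2.54] F [ 1.1 -0.5 -0.8] open 0.157 q6 1.33
```

View pics/w18.png

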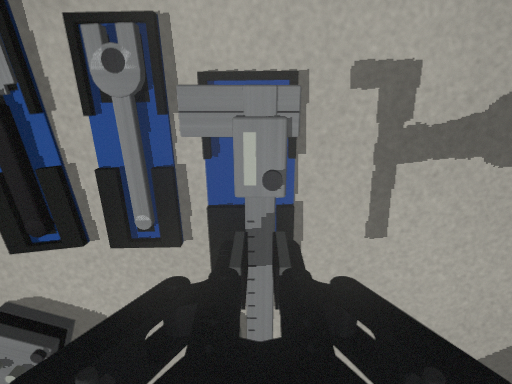

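View pics/w18z.png

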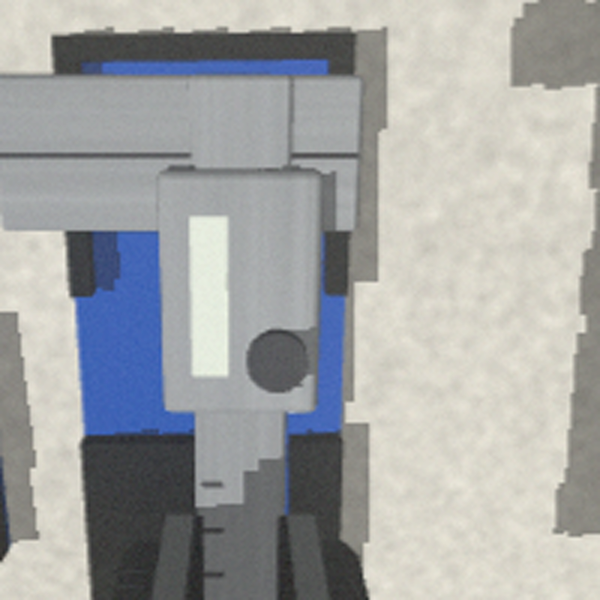

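Run:
```python
from h import *
import pickle
f=pickle.load(open('pics/w18.pkl','rb'));s=f['st']
A=pix2plane(f,[[197.3,72],[298.7,71.3]],12,s)[:,:2];B=pix2plane(f,[[207.3,204.7],[294,204.7]],4,s)[:,:2]
C=pix2plane(f,[[203,158],[296.2,158]],12,s)[:,:2]
a=np.radians(-2.4);u=np.array([np.cos(a),np.sin(a)]);v=np.array([-u[1],u[0]])
for P,x in((A,102),(B,-25),(C,25)):
  print(P.round(1),'width',np.linalg.norm(P[0]-P[1]).round(1),'ang',np.degrees(np.arctan2(*(P[0]-P[1])[::-1]))-90,'origin',(P.mean(0)-x*u-10*v).round(1))
go([608.4,-177.7,190],-2.4)
```

```text
[[ 710.9 -129.3]
 [ 707.5 -217.1]] width 87.9 ang -2.212214972072289 origin [ 606.9 -178.9]
[[ 584.7 -123.7]
 [ 580.6 -212.9]] width 89.4 ang -2.5783649259754498 origin [ 607.2 -179.3]
[[ 635.2 -126.1]
 [ 631.2 -214.5]] width 88.5 ang -2.57907716147632 origin [ 607.8 -179.3]
shift m [-0.0008  0.0005  0.1195] spin -0.1 rows 2.4 clock 25.35 pos [ 607.  -177.3  309.5] rot [-179.98   -0.44   -2.54] F [ 1.1 -0.5 -0.8] open 0.157 q6 1.33
```

```bash
python3 -c "
from h import *
go([607.4,-178.8,186],-2.4)
"
```

```text
shift m [-0.0018  0.0016  0.1235] spin -0.1 rows 2.5 clock 25.35 pos [ 607.  -177.3  309.5] rot [-179.98   -0.44   -2.54] F [ 1.1 -0.5 -0.8] open 0.157 q6 1.33
```

>>> {"method": "carry_out", "body": {
  "steps": [
    [[0, -0.002, 0.0015, 0.05, 0], [0, -0.002, 0.0015, 0.08, 0], [0, -0.002, 0.0015, 0.1, 0], [0, -0.002, 0.0015, 0.115, 0], [0, -0.002, 0.0015, 0.123, 0], [0, -0.002, 0.0015, 0.123, 0], [0, -0.002, 0.0015, 0.123, 0]]
  ]
}}

```text
clock: 26.05
eef_pos: [606.4, -178.8, 187.3]
tcp_rot: [-3.141, -0.009, -0.045]
contact_force: [-0.0, 0.4, -0.1]
opening: 0.155
```

```bash
python3 -c "
from h import *
wrist('w19')
go([607.4,-178.8,181],-2.4)
"
```

```text
pos [ 606.4 -178.8  187.3] [-179.99   -0.51   -2.56] open 0.155
shift m [-0.0007 -0.0001  0.0066] spin -0.2 rows 0.1 clock 26.1 pos [ 606.5 -178.8  187.6] rot [180.    -0.54  -2.56] F [ 0.4  1.  -1.8] open 0.158 q6 1.32
```

View pics/w19.png

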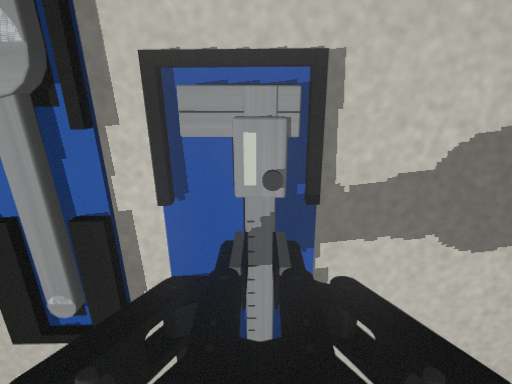

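>>> {"method": "carry_out", "body": {
  "steps": [
    [[0, 0, 0, 0.003, 0], [0, 0, 0, 0.006, 0], [0, 0, 0, 0.006, 0], [40, 0, 0, 0.006, 0], [40, 0, 0, 0.006, 0], [40, 0, 0, 0.006, 0], [40, 0, 0, 0, 0], [40, 0, 0, -0.03, 0]]
  ]
}}

```text
clock: 26.9
eef_pos: [604.9, -178.4, 215.5]
tcp_rot: [-3.14, -0.004, -0.045]
contact_force: [-0.1, 0.4, 0.4]
opening: 0.397
```

>>> {"method": "carry_out", "body": {
  "steps": [
    [[40, 0, 0, -0.05, 0], [40, 0, 0, -0.1, 0], [40, 0, 0, -0.15, 0], [40, 0, 0, -0.15, 0], [40, 0, 0, -0.15, 0]]
  ]
}}

```text
clock: 27.4
eef_pos: [604.4, -178.6, 367.6]
tcp_rot: [-3.141, -0.008, -0.045]
contact_force: [-0.8, -0.9, -1.1]
opening: 0.398
```

```bash
python3 -c "
from h import *
f,s=wrist('w20')
f=grab_frame('scene')
g=cv2.resize(f['image'][150:300,150:420,::-1],None,fx=2.9,fy=2.9,interpolation=cv2.INTER_CUBIC)
cv2.imwrite('pics/s20.png',g)
print(s['contact_force'])
"
```

```text
pos [ 604.4 -178.6  367.6] [-179.98   -0.44   -2.56] open 0.398
[-0.8087318  -0.8842107  -1.09790496]
```

View pics/w20.png

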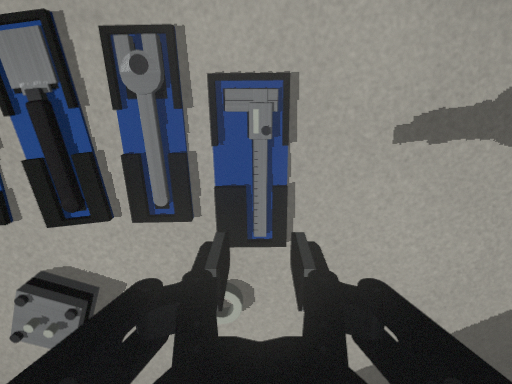

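View pics/s20.png

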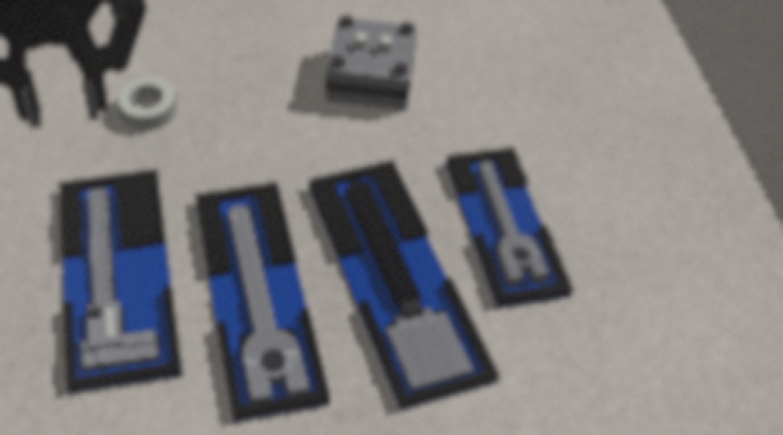

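```bash
python3 -c "
from h import *
import pickle
f=pickle.load(open('pics/w20.pkl','rb'))
im=f['image'][:,:,::-1]
a=cv2.resize(im[60:255,195:305],None,fx=3,fy=3,interpolation=cv2.INTER_CUBIC)
b=cv2.resize(im[60:255,0:125],None,fx=3,fy=3,interpolation=cv2.INTER_CUBIC)
cv2.imwrite('pics/w20z.png',cv2.convertScaleAbs(np.hstack([b,a]),alpha=1.6))
"
```

```text
(no output)
```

View pics/w20z.png

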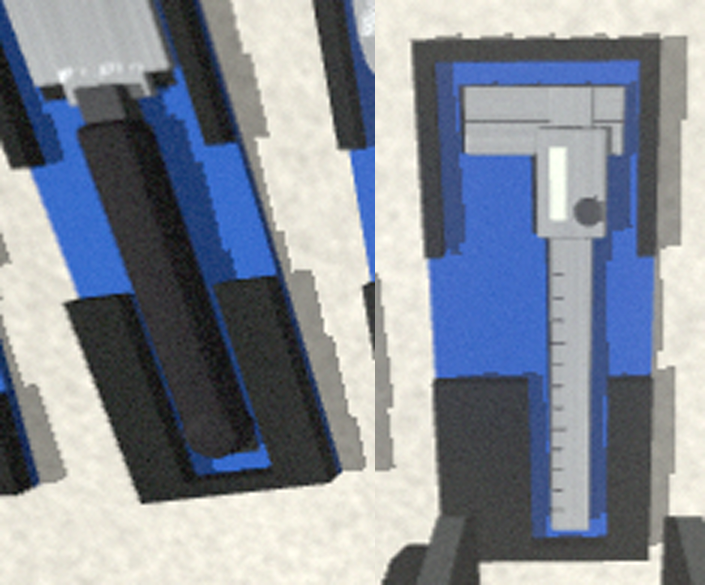

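Both the scraper and the caliper lie within their slots and pockets, with blue floor visible all round. I'm handing in.

```bash
python3 -c "
from h import *
s=r.sense(); print(s['clock'],s['eef_pos'],s['opening'])
print(workorder.sign_off())
"
```

```text
27.5 [ 603.68654653 -178.40952604  364.62148611] 0.39880807136400365
the job is handed in; nothing more can be done
None
```

All four tools are in their own foam trays, placed in the order listed: large spanner, small spanner, scraper, caliper. Each lies with its head in the wide end. I handed the job in at 27.5 s of the 128 s allowed; the sign-off gives no verdict.

- **Seating:** the last wrist and scene pictures show every tool inside its pocket, and zoomed views of the scraper and caliper show blue floor around them. I judged "flat on the bottom" by eye from the pictures, because there is no depth measurement.
- **Gripper at hand-in:** it was open and clear of everything, with the flange at about 365 mm.
- **Bystanders:** by eye, the test cell and the tape roll look unmoved; I did not re-measure them.
- **Forces:** the highest contact reading I saw was about 7 N, during the scraper grasp.
- **Measurements that disagreed:**
  - The top and scene cameras differed by about 5 mm along x on the tray centres, so I settled each tray position with the wrist camera.
  - A shadow put the first small-spanner measurement about 7 mm out, so I measured it again by hand.
  - The gripper picked up a tilt of up to about 1.3°, which I allowed for in the later moves.

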